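Put away the returned tools

TASK

Put away what has come back in the tray: snap every nut driver there fully home into the spring clip of its own colour, with the middle of its handle in the middle of the clip. Turn the cover of the round organiser to put the brass coupling through its opening into the yellow compartment and the steel coupling into the black one, and at last leave the opening squarely over the empty grey compartment, so that both are covered. The wood offcut and the tape stay in the tray.

Things in the scene. Friction and masses are not known exactly. Their poses are not given: they have to be found in the camera images.
- driver_red: nut driver with a red round handle; may be absent. Handle 100 mm long, 32 mm in diameter; on its +x end a steel shaft 10 mm thick with an 18 mm socket, reaching 100 mm from the origin. 0.13 to 0.21 kg. Origin at the middle of the handle, on its axis; x runs along the handle towards the shaft. It lies in the tray, handle axis 16 mm above the tray floor, and rolls a little when pushed.
- driver_blue: nut driver with a blue round handle; may be absent. Handle 100 mm long, 32 mm in diameter; on its +x end a steel shaft 10 mm thick with an 18 mm socket, reaching 100 mm from the origin. 0.13 to 0.21 kg. Origin at the middle of the handle, on its axis; x runs along the handle towards the shaft. It lies in the tray, handle axis 16 mm above the tray floor, and rolls a little when pushed.
- driver_green: nut driver with a green round handle; may be absent. Handle 100 mm long, 32 mm in diameter; on its +x end a steel shaft 10 mm thick with an 18 mm socket, reaching 100 mm from the origin. 0.13 to 0.21 kg. Origin at the middle of the handle, on its axis; x runs along the handle towards the shaft. It lies in the tray, handle axis 16 mm above the tray floor, and rolls a little when pushed.
- driver_white: nut driver with a white round handle; may be absent. Handle 100 mm long, 32 mm in diameter; on its +x end a steel shaft 10 mm thick with an 18 mm socket, reaching 100 mm from the origin. 0.13 to 0.21 kg. Origin at the middle of the handle, on its axis; x runs along the handle towards the shaft. It lies in the tray, handle axis 16 mm above the tray floor, and rolls a little when pushed.
- clip_red: the spring clip marked by two flat red pads, one beyond each end of a handle; opens upward. Origin: where the middle of the handle lies when fully home (46 mm above the bench); x along the handle (the shaft may point either way), y along the row, z up. A handle merely laid on the lips is 17 mm too high; 5 to 10 N straight down snaps it home, about 7 N pulls it out.
- clip_blue: the spring clip marked by two flat blue pads, one beyond each end of a handle; opens upward. Origin: where the middle of the handle lies when fully home (46 mm above the bench); x along the handle (the shaft may point either way), y along the row, z up. A handle merely laid on the lips is 17 mm too high; 5 to 10 N straight down snaps it home, about 7 N pulls it out.
- clip_green: the spring clip marked by two flat green pads, one beyond each end of a handle; opens upward. Origin: where the middle of the handle lies when fully home (46 mm above the bench); x along the handle (the shaft may point either way), y along the row, z up. A handle merely laid on the lips is 17 mm too high; 5 to 10 N straight down snaps it home, about 7 N pulls it out.
- clip_white: the spring clip marked by two flat white pads, one beyond each end of a handle; opens upward. Origin: where the middle of the handle lies when fully home (46 mm above the bench); x along the handle (the shaft may point either way), y along the row, z up. A handle merely laid on the lips is 17 mm too high; 5 to 10 N straight down snaps it home, about 7 N pulls it out.
- rail: fixed grey plate, 160 x 300 x 8 mm, with the four clips 72 mm apart along y, colours in any order; origin under its centre; left or right of the tray. Each clip: two pairs of sprung lips 32 mm either side of its middle along x, 28 mm apart, top 69 mm above the bench, over wooden bars 30 mm high; within 25 mm of the middle there is free room for fingers down to the plate
- tray: shallow plywood tray, fixed, 300 (x) x 370 (y) mm, floor 6 mm thick, rim 15 mm above the bench; origin under its centre on the bench
- brass_coupling: brass (golden) round pipe coupling standing upright in the tray, 36 mm in diameter (39 mm over two thin bands), 55 mm tall, 0.2 kg; origin at the centre of its underside, z along its axis
- brass_mid (a point): centre of the brass coupling, 27.5 mm above its underside
- steel_coupling: steel (grey) coupling standing upright in the tray, same size, mass and origin as the brass one
- steel_mid (a point): centre of the steel coupling, 27.5 mm above its underside
- offcut_mid (a point): centre of a wooden offcut in the tray, 55 x 45 x 35 mm; it stays in the tray
- tape_mid (a point): centre of a black tape roll in the tray, 56 mm in diameter, 24 mm high; it stays in the tray
- organiser: fixed round organiser, 160 mm in diameter, with three equal compartments marked yellow, black and grey by blocks round the rim (179 mm over these); origin under its centre on the bench; its x axis points to the middle of the yellow compartment; left or right of the tray
- yellow_bay (a point): middle of the floor of the yellow compartment, 48 mm from the organiser's axis, 6 mm above the bench; compartment 66 mm deep below the cover, 120 degrees wide
- black_bay (a point): the same point of the black compartment, 120 degrees anticlockwise (from above) of the yellow one
- grey_bay (a point): the same point of the grey compartment, 120 degrees clockwise of the yellow one; it stays empty
- cover_opening (a point): middle of the cover's only opening, a sector 110 degrees wide, 48 mm from the axis; it turns with the cover (top face 76 mm above the bench, 4 mm thick)
- cover_grip (a point): on the cover's axis at half height of its black bar knob, 97 mm above the bench. The bar is 40 mm long (pointing from the axis to the opening), 16 mm wide; its top is 110 mm above the bench. Its frame turns with the cover, x towards the opening
- cover (a joint): angle of the cover (rad): 0 with its opening exactly over yellow, 2.09 over black, -2.09 over grey, growing anticlockwise from above; turns endlessly (the value may pass pi, add or take off 2 pi), starts anywhere from -2.4 to 2.4, stays where it is left; about 0.05 N m turns it
Mind the look-alikes: they are no part of the job. What is shaped like the part that bears offcut_mid but green or pink is not meant.

How it is judged:
At the end, for the whole second after the job is handed in: Each driver is home in its colour's clip (5 mm in height and across, 15 mm lengthwise, 0.1 rad); brass coupling in the yellow bay, steel in the black (centre within 35 mm of the bay's middle, below the cover); opening within 14 mm (0.29 rad) of grey; offcut and tape in the tray; all at rest (x of driver_red in the frame of clip_red between -0.015 and 0.015 m and y of driver_red in the frame of clip_red between -0.005 and 0.005 m and z of driver_red in the frame of clip_red between -0.006 and 0.005 m and angle between the x axis of driver_red and the x axis of clip_red, either way round below 0.1 rad and linear speed of each of driver_red, driver_blue, driver_green, driver_white, brass_coupling, steel_coupling below 0.03 m/s and x of driver_blue in the frame of clip_blue between -0.015 and 0.015 m and y of driver_blue in the frame of clip_blue between -0.005 and 0.005 m and z of driver_blue in the frame of clip_blue between -0.006 and 0.005 m and angle between the x axis of driver_blue and the x axis of clip_blue, either way round below 0.1 rad and x of driver_green in the frame of clip_green between -0.015 and 0.015 m and y of driver_green in the frame of clip_green between -0.005 and 0.005 m and z of driver_green in the frame of clip_green between -0.006 and 0.005 m and angle between the x axis of driver_green and the x axis of clip_green, either way round below 0.1 rad and x of driver_white in the frame of clip_white between -0.015 and 0.015 m and y of driver_white in the frame of clip_white between -0.005 and 0.005 m and z of driver_white in the frame of clip_white between -0.006 and 0.005 m and angle between the x axis of driver_white and the x axis of clip_white, either way round below 0.1 rad and horizontal distance between cover_opening and grey_bay below 0.014 m and horizontal distance between brass_mid and yellow_bay below 0.035 m and z of brass_mid in the frame of organiser between 0.005 and 0.055 m and horizontal distance between steel_mid and black_bay below 0.035 m and z of steel_mid in the frame of organiser between 0.005 and 0.055 m and x of offcut_mid in the frame of tray between -0.15 and 0.15 m and y of offcut_mid in the frame of tray between -0.185 and 0.185 m and z of offcut_mid in the frame of tray between 0 and 0.06 m and x of tape_mid in the frame of tray between -0.15 and 0.15 m and y of tape_mid in the frame of tray between -0.185 and 0.185 m and z of tape_mid in the frame of tray between 0 and 0.06 m); the robot touches nothing.
Of driver_red, driver_blue, driver_green, driver_white only 2 to 4 are there at a start; the rules pass over those that are not, and their reading is None.
At some moment in a run one of driver_red, driver_blue, driver_green, driver_white may be knocked a few centimetres aside while the robot is not near it.
It also fails if it takes over 210 s, if anything falls off the work surface, if the arm or the gripper's body presses on something with over 40 N, if the wrist force passes 120 N, or if a joint passes its speed limit or range.

ROBOT

A 6-joint arm with a two-finger parallel gripper is mounted at the origin on the work surface. World frame = base frame: x ahead of the robot, y to its left, z up, the work surface at z = 0. Lengths are in m, angles in rad, forces in N, time in s.
With the tool pointing down it reaches from about 0.35 to 0.925 m from the base axis. Payload 6.4 kg.
Tool frame: the origin (TCP) lies at the centre of the arm's flange, where the gripper is bolted on; the fingertips stand 173 mm ahead of it and the grasp point (between the pads) lies 155 mm ahead of it; z points along the fingers, y is the direction in which the jaws open and shut (so a half turn about z gives the same grasp; the last joint's range is limited). The gripper opens to 85 mm and grips with 20 to 120 N. Pads are 22 mm wide; open, the fingers measure 114 mm over their backs; the gripper's body (76 mm by 85 mm) begins 54 mm behind the grasp point. The pads swing forward as they close: fully open they stand 13 mm farther back than shut.
Start: joints at [1.061, 0.245, 1.558, -0, 1.339, -0.174], TCP at [0.214, 0.614, 0.405] pointing down, gripper open.
Joint ranges: [-3.13, 3.13], [-1.02, 2.26], [0.13, 2.54], [-0.95, 4.09], [0.21, 2.88], [-2.74, 2.74]. Speed limits (rad/s): [2.57, 2.57, 3.14, 3.14, 3.14, 3.14].

INTERFACE

Orientations are given as a 3x3 rotation matrix whose columns are the frame's x, y, z axes.
In Python, from station import sensors, optics, order gives the robot as it stands.
- The arm moves only by the shell command python3 -m crank 'ROWS' [FORCE]. ROWS is a JSON object of lists of equal length, an entry for each row: "translation": the shift along the tool's x, y, z in m, a list of three; "twist": the turn, a rotation vector about the tool's x, y, z in degrees, a list of three; "grip": the opening, from 0 (shut) to 1 (fully open). In form: {"translation": [[x, y, z], ...], "twist": [[rx, ry, rz], ...], "grip": [grip, ...]}. A call has exactly 10 rows; each row shifts and turns the commanded pose from where the row before left it, along the tool's axes as they then stand; what a row does not reach is not made up. A row lasts 1/12 s, in which the tool goes at most 41.7 mm and 7.16 degrees, less where a joint would pass 70% of its speed; a pose out of reach is approached as far as the arm can. A call is refused whole if a number of a shift passes 0.0417 or a number of a turn 7.16, either way. A call with a gripper value outside its range is refused whole. The fingers move at their own pace and stop on an object; FORCE is the grip in N (left out, the last holds). Time passes only in rows, so rows that do not move let the fingers close, or fill a call up. It gives the time, the measured TCP pose, the force and the opening at its end, in the units of the state.
- sensors.state(): the state, without advancing time (a new reading comes with each control period).
- optics.camera(name): name is "side" or "top"; returns the picture (420x560x3 uint8, blue, green, red); there is no depth.
- optics.camera_model(name): a dict with "fx", "fy", "cx", "cy" (pixels), "dist" ([k1, k2, p1, p2, k3] as OpenCV has them; the pictures are not rectified), "cam_to_world" (4x4, takes a point from camera to world coordinates). Camera axes: x right, y down, z forward; pixel columns grow to the right and rows downward; lengths in m; the calibration is good to about 2 mm. A picture is of the moment at which its call begins. camera_model takes no time and is no camera call.
- order.finish_job(): hands the job in, once; it reports no verdict.
The state is a dict: "time": time; "q": joint angles; "qvel": joint speeds; "tau": joint torques, N m; "tcp_pos": TCP position; "eef_rot": TCP orientation; "wrist_force": force on the tool from outside, world axes, zero at the start; "moment": the same for the moment, N m; "grip_width": finger opening in m.
Only numpy, scipy, OpenCV 4.12 (cv2) and the standard library are available. Lean on these libraries where they do the work, as an engineer would, in place of code of your own. Each camera call takes 0.05 s, during which the arm holds its last target. There are 200 camera calls.

## Working session

There is one attempt and no reset: what is moved stays moved. The work goes in short steps, Python scripts to look and compute and a shell command to move; the robot and the scene stay as the last step left them, time stands still between calls to the robot, and variables do not carry over. Pictures are saved under pics/ and viewed, on a budget of 14 in all, crops included, one or two more only if the job needs it, and the job is handed in when it is done.

```bash
mkdir -p pics; ls
cat > h.py <<'E'
import numpy as np, cv2, json
from station import sensors, optics, order
def snap(n,f):
    im=optics.camera(n); cv2.imwrite('pics/'+f,im); return im
def ray(n,u,v):
    m=optics.camera_model(n); K=np.array([[m['fx'],0,m['cx']],[0,m['fy'],m['cy']],[0,0,1.]])
    p=cv2.undistortPoints(np.array([[[u,v]]],float),K,np.array(m['dist'],float))[0,0]
    T=np.array(m['cam_to_world']); return T[:3,3],T[:3,:3]@np.array([p[0],p[1],1])
def atz(n,u,v,z):
    o,d=ray(n,u,v); return o+d*(z-o[2])/d[2]
def tri(a,b):
    (o1,d1),(o2,d2)=ray('top',*a),ray('side',*b)
    s=np.linalg.lstsq(np.c_[d1,-d2],o2-o1,rcond=None)[0]
    p,q=o1+s[0]*d1,o2+s[1]*d2; return (p+q)/2,np.linalg.norm(p-q)
def proj(n,P):
    m=optics.camera_model(n); K=np.array([[m['fx'],0,m['cx']],[0,m['fy'],m['cy']],[0,0,1.]])
    T=np.linalg.inv(np.array(m['cam_to_world']))
    return cv2.projectPoints(np.atleast_2d(P).astype(float),cv2.Rodrigues(T[:3,:3])[0],T[:3,3],K,np.array(m['dist'],float))[0][:,0]
E
python3 - <<'E'
from h import *
np.set_printoptions(precision=3,suppress=True)
for n in('top','side'):
    snap(n,n+'0.png'); m=optics.camera_model(n); print(n,m['fx'],m['dist'],np.array(m['cam_to_world']))
print(sensors.state())
E
```

```text
pics
top 506.4640735811905 [-0.006  0.     0.     0.     0.   ] [[-0.011 -0.991  0.13   0.348]
 [-1.     0.012  0.005  0.009]
 [-0.007 -0.13  -0.991  1.215]
 [ 0.     0.     0.     1.   ]]
side 401.6588935988276 [-0.109  0.     0.     0.     0.   ] [[ 0.953 -0.191  0.235  0.297]
 [-0.302 -0.642  0.704 -0.617]
 [ 0.016 -0.742 -0.67   0.68 ]
 [ 0.     0.     0.     1.   ]]
{'time': 0.1, 'q': array([ 1.061,  0.246,  1.559, -0.   ,  1.339, -0.174]), 'qvel': array([ 0.001, -0.001, -0.003,  0.001,  0.001, -0.   ]), 'tau': array([ -0.001, -43.067, -32.713,  -0.   ,   0.003,   0.   ]), 'tcp_pos': array([0.214, 0.614, 0.404]), 'eef_rot': array([[-0.944,  0.33 , -0.001],
       [ 0.33 ,  0.944, -0.002],
       [ 0.   , -0.002, -1.   ]]), 'wrist_force': array([ 0.508, -0.47 , -0.159]), 'moment': array([-0.052,  0.01 , -0.003]), 'grip_width': 0.08538272595634559}
```

View pics/top0.png

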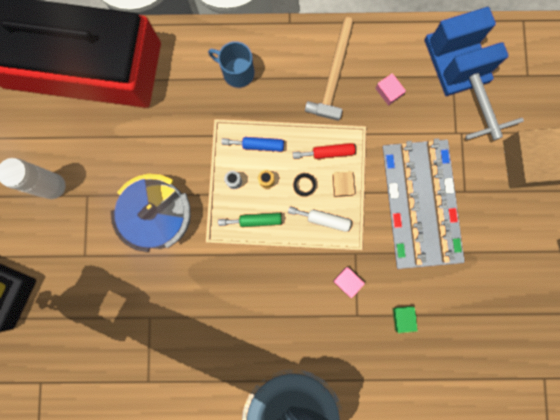

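View pics/side0.png

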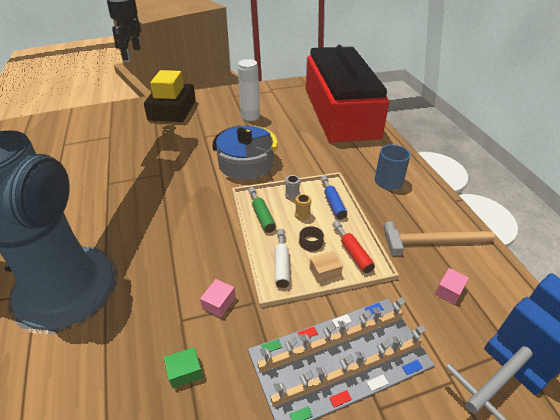

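Top view: red driver (333,152), blue (263,144), green (261,219), white (329,221), steel coupling (233,178), brass (267,178), tape (304,184), offcut (343,184), organiser (151,212), rail (425,204) with rows blue, white, red, green from top to bottom. The green (406,319) and pink (349,282; 391,88) cubes are decoys. The offcut is the wood-coloured block inside the tray. All four drivers are there. Next: segmentation and an enlarged crop.

```bash
cat >> h.py <<'E'
def masks(im):
    h=cv2.cvtColor(im,cv2.COLOR_BGR2HSV); H,S,V=[h[...,i].astype(int) for i in range(3)]
    return dict(red=((H<5)|(H>174))&(S>170)&(V>80),blue=(H>105)&(H<125)&(S>150)&(V>60),green=(H>50)&(H<80)&(S>120)&(V>50),white=(S<45)&(V>185))
def blobs(im,c,amin=15):
    n,L,st,ce=cv2.connectedComponentsWithStats(masks(im)[c].astype(np.uint8))
    out=[]
    for i in range(1,n):
        if st[i,4]>=amin:
            ys,xs=np.where(L==i); (r)=cv2.minAreaRect(np.c_[xs,ys].astype(np.float32))
            d=np.linalg.svd(np.c_[xs,ys]-ce[i],full_matrices=False)[2][0]
            out.append((int(st[i,4]),ce[i].round(1).tolist(),np.round(r[0],1).tolist(),np.round(r[1],1).tolist(),d.round(3).tolist()))
    return out
E
python3 - <<'E'
from h import *
for n in('top','side'):
    im=cv2.imread(f'pics/{n}0.png')
    for c in('red','blue','green','white'):
        for b in blobs(im,c):
            u,v=b[1]
            if n=='top' and not(200<u<470 and 110<v<275): continue
            if n=='side' and not(230<u<450 and 165<v): continue
            print(n,c,b, atz(n,u,v,.022).round(3))
im=cv2.imread('pics/top0.png'); cv2.imwrite('pics/c1.png',cv2.resize(im[112:257,110:375],None,fx=3,fy=3,interpolation=cv2.INTER_CUBIC))
cv2.imwrite('pics/c2.png',cv2.resize(im[130:275,378:475],None,fx=4,fy=4,interpolation=cv2.INTER_CUBIC))
E
```

```text
top red (450, [334.0, 150.6], [334.0, 150.7], [11.3, 41.0], [-0.994, 0.105]) [ 0.625 -0.106  0.022]
top red (71, [452.7, 214.6], [452.6, 214.6], [11.5, 6.0], [0.155, 0.988]) [ 0.467 -0.383  0.022]
top red (66, [397.0, 219.7], [397.0, 219.6], [11.5, 5.3], [0.143, 0.99]) [ 0.457 -0.251  0.022]
top blue (415, [262.5, 143.7], [262.8, 143.7], [40.0, 10.5], [0.998, 0.063]) [0.645 0.065 0.022]
top blue (75, [444.8, 156.2], [445.0, 156.0], [12.0, 6.0], [0.109, 0.994]) [ 0.608 -0.372  0.022]
top blue (71, [389.9, 161.0], [389.9, 161.0], [12.2, 5.7], [0.126, 0.992]) [ 0.598 -0.24   0.022]
top green (426, [260.1, 219.4], [260.1, 219.4], [10.5, 40.5], [-0.998, 0.06]) [0.461 0.072 0.022]
top green (79, [456.8, 244.9], [456.7, 245.0], [12.5, 6.1], [0.134, 0.991]) [ 0.396 -0.389  0.022]
top green (77, [400.6, 250.0], [400.5, 250.1], [12.4, 6.1], [0.126, 0.992]) [ 0.386 -0.257  0.022]
top white (21, [223.9, 141.0], [223.9, 140.6], [3.9, 5.9], [0.994, 0.112]) [0.653 0.159 0.022]
top white (28, [234.5, 141.6], [235.0, 141.8], [12.1, 2.8], [0.999, 0.036]) [0.651 0.133 0.022]
top white (716, [422.2, 179
[... 1570 characters left out ...]
reen (298, [262.1, 211.2], [261.6, 211.2], [28.6, 11.6], [0.453, 0.892]) [0.464 0.084 0.022]
side green (123, [272.0, 345.2], [271.0, 346.0], [8.2, 17.7], [-0.987, 0.16]) [ 0.389 -0.265  0.022]
side green (193, [301.2, 413.9], [300.7, 414.7], [10.8, 19.8], [-0.968, 0.251]) [ 0.4   -0.396  0.022]
side white (949, [447.0, 168.9], [445.1, 164.6], [55.8, 22.5], [0.791, 0.612]) [1.01  0.106 0.022]
side white (446, [280.8, 261.7], [281.0, 261.5], [37.0, 12.0], [-0.002, 1.0]) [ 0.461 -0.082  0.022]
side white (128, [341.5, 319.6], [341.5, 320.0], [9.1, 17.7], [-0.97, 0.243]) [ 0.529 -0.253  0.022]
side white (206, [377.1, 381.9], [377.2, 381.9], [10.9, 19.7], [-0.943, 0.333]) [ 0.539 -0.385  0.022]
```

View pics/c1.png

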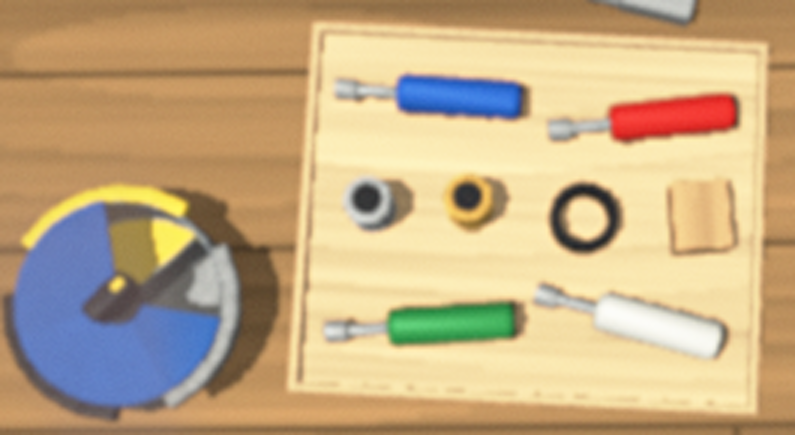

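View pics/c2.png

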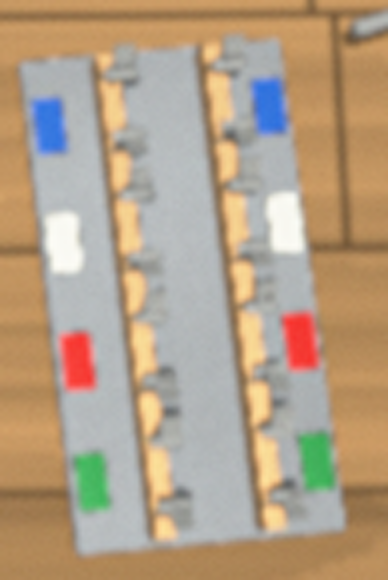

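Crop c1 confirms: steel hole at about (232,177), brass hole at about (266,177), wood offcut (343,184), tape ring (304,184). Yellow rim block is up-left, grey right, black lower-left. The opening spans yellow and grey. Crop c2: pad rows are blue, white, red, green from far to near. Now the measurements.

Run:
```python
from h import *
np.set_printoptions(precision=4,suppress=True)
t=cv2.imread('pics/top0.png');s=cv2.imread('pics/side0.png')
pads={'blue':[((444.8,156.2),(411.9,366.9)),((389.9,161),(373.7,307.4))],'red':[((452.7,214.6),(340,398.2)),((397,219.7),(308.8,331.7))],
'green':[((456.8,244.9),(301.2,413.9)),((400.6,250),(272,345.2))],'white':[(None,(377.1,381.9)),(None,(341.5,319.6))]}
for c,l in pads.items():
    for a,b in l:
        if a: print(c,'tri',*tri(a,b),'top.008',atz('top',*a,.008)[:2],end=' ')
        print('side.008',atz('side',*b,.008)[:2])
# drivers
for c,a,b in [('red',(334,150.6),(356.1,250.8)),('blue',(262.6,143.7),(334.3,198.8)),('green',(260.1,219.4),(262,211.2)),('white',(329.5,220.5),(280.9,261.6))]:
    print(c,*tri(a,b))
print('steel',*tri((232.3,177),(292,181)),'brass',*tri((266,177),(304,200)))
# refined white mask
h=cv2.cvtColor(t,cv2.COLOR_BGR2HSV); m=((h[...,1]<60)&(h[...,2]>130)).astype(np.uint8); m[:, :305]=0;m[:,356:]=0;m[:205]=0;m[236:]=0
n,L,st,ce=cv2.connectedComponentsWithStats(m); print(st[1:],ce[1:])
i=1+st[1:,4].argmax(); ys,xs=np.where(L==i); print(cv2.minAreaRect(np.c_[xs,ys].astype(np.float32)),np.linalg.svd(np.c_[xs,ys]-ce[i],full_matrices=False)[2][0])
# organiser views
o=np.hstack([cv2.resize(t[165:260,105:200],(400,400),interpolation=cv2.INTER_CUBIC),cv2.resize(s[110:190,202:282],(400,400),interpolation=cv2.INTER_CUBIC)])
cv2.imwrite('pics/c3.png',o)
```

```text
blue tri [ 0.6126 -0.376   0.0117] 0.0042178205645810075 top.008 [ 0.6114 -0.3762] side.008 [ 0.6165 -0.3751]
blue tri [ 0.6017 -0.242   0.0144] 0.0039846926535016996 top.008 [ 0.6012 -0.2426] side.008 [ 0.6068 -0.2387]
red tri [ 0.4701 -0.3872  0.0105] 0.0031729628063408757 top.008 [ 0.4688 -0.3876] side.008 [ 0.4723 -0.3866]
red tri [ 0.4606 -0.2536  0.0134] 0.006102369358830157 top.008 [ 0.4581 -0.254 ] side.008 [ 0.4651 -0.251 ]
green tri [ 0.3988 -0.3926  0.0119] 0.005065991236170321 top.008 [ 0.3965 -0.3934] side.008 [ 0.4019 -0.3917]
green tri [ 0.3883 -0.2593  0.0115] 0.004822286387568222 top.008 [ 0.386  -0.2597] side.008 [ 0.3912 -0.2577]
side.008 [ 0.5445 -0.3803]
side.008 [ 0.5344 -0.245 ]
red [ 0.6247 -0.106   0.029 ] 0.0018466489803238542
blue [0.6429 0.0644 0.0335] 0.0022940507177879187
green [0.4606 0.0716 0.0334] 0.0005532278004248764
white [ 0.4572 -0.091   0.0333] 0.0028268467257704156
steel [0.557  0.1347 0.056 ] 0.0017383266809868525 brass [0.5584 0.0558 0.0574] 0.003636865733228838
[[305 210  46  22 580]] [[328.5879 220.1448]]
((327.42486572265625, 219.77239990234375), (47.36859893798828, 13.362931251525879), 15.422160148620605) [0.9652 0.2615]
```

View pics/c3.png

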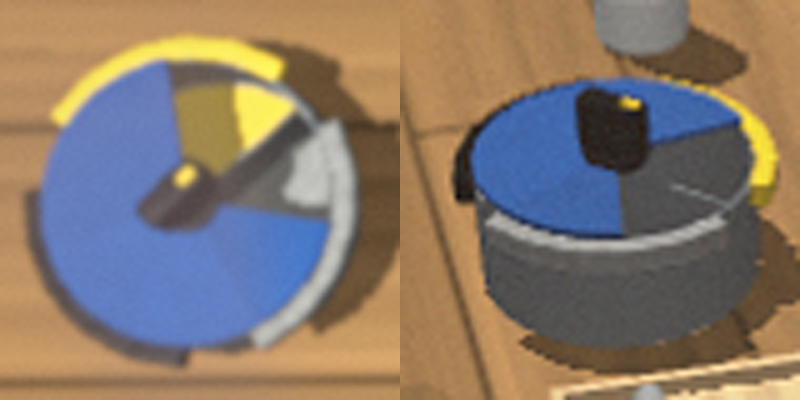

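Crop c3: the opening spans about 98° to −5° in the picture around centre (149.7,213.7), so it is centred near 46°. The yellow block is centred near 101°, grey near −18°, black near 222°. Now organiser world numbers and a move planner.

```bash
cat >> h.py <<'E'
def plan(x,y,z,psi):
    """grasp point target, jaw direction deg; rows in tool axes AFTER the twist"""
    s=sensors.state(); R=np.array(s['eef_rot']); p=np.array(s['tcp_pos']); g=p+R[:,2]*.155
    cur=np.degrees(np.arctan2(R[1,1],R[0,1])); d=(psi-cur+90)%180-90
    for dd in (d, d-180*np.sign(d)):
        a=np.radians(cur+dd); yt=np.array([np.cos(a),np.sin(a),0]); zt=np.array([0,0,-1]); xt=np.cross(yt,zt)
        v=np.array([x,y,z])-g
        q6=np.degrees(np.arctan2(y,x))-np.degrees(a)
        print('twist z %.1f  shift x %.4f y %.4f z %.4f  q6~%.0f'%(-dd,v@xt,v@yt,v@zt,(q6+180)%360-180), ' now-axes', (R.T@v).round(4))
    print('t %.1f g'%s['time'],g.round(4),'psi %.1f'%cur,'w %.3f'%s['grip_width'],'F',np.round(s['wrist_force'],1),'q6 %.0f'%np.degrees(s['q'][5]),'tilt',R[2,:2].round(4))
E
python3 - <<'E'
from h import *
np.set_printoptions(precision=4,suppress=True)
c=(149.7,213.7)
print('org tri',*tri(c,(244.4,141.4)),'top',atz('top',*c,.076),'side',atz('side',244.4,141.4,.076))
t=cv2.imread('pics/top0.png'); m=masks(t)['blue'].copy(); m=m.astype(np.uint8); m[:165]=0;m[260:]=0;m[:,:105]=0;m[:,200:]=0
cn=max(cv2.findContours(m,0,1)[0],key=cv2.contourArea)
P=np.array([atz('top',*q[0],.076)[:2] for q in cn.astype(float)])
O=atz('top',*c,.076)[:2]
for _ in range(4):
    r=np.hypot(*(P-O).T); k=r>.070
    A=np.c_[2*P[k],np.ones(k.sum())]; s=np.linalg.lstsq(A,(P[k]**2).sum(1),rcond=None)[0]; O=s[:2]
print('circle',O,np.sqrt(s[2]+O@O))
W=lambda u,v:(105+u/4.21,165+v/4.21)
ang=lambda u,v,z=.076:np.degrees(np.arctan2(*(atz('top',*W(u,v),z)[:2]-O)[::-1]))
print('opening',ang(168,62),ang(332,218),'yellow',ang(55,122),ang(280,75),'grey',ang(340,125),ang(258,345),'black',ang(32,195),ang(185,362))
for n,(u,v),d in [('red',(334,150.6),(-.994,.105)),('blue',(262.6,143.7),(-.998,-.063)),('green',(260.1,219.4),(-.998,.06)),('white',(328.6,220.1),(-.9652,-.2615))]:
    a=atz('top',u,v,.03);b=atz('top',u+20*d[0],v+20*d[1],.03); w=b-a; print(n,a,'axis',np.degrees(np.arctan2(w[1],w[0])))
plan(*O,.15,46.5)
E
```

```text
org tri [0.4748 0.3198 0.0737] 0.0046848493428492625 top [0.4722 0.3195 0.076 ] side [0.4765 0.3161 0.076 ]
circle [0. 0.] 0.0
opening 31.118071915590217 27.515541066154245 yellow 37.15902392072137 26.56175382981642 grey 24.83791726070868 35.25537445729387 black 40.16464366634366 39.43932610580923
red [ 0.6235 -0.1056  0.03  ] axis 95.42508508933382
blue [0.6426 0.0649 0.03  ] axis 85.55529313610816
green [0.4607 0.0718 0.03  ] axis 92.7723647308474
white [ 0.4571 -0.0889  0.03  ] axis 74.05377266437546
twist z 24.3  shift x -0.2669 y -0.5921 z 0.0987  q6~-46  now-axes [-0.0001 -0.6494  0.0998]
twist z -155.7  shift x 0.2669 y 0.5921 z 0.0987  q6~134  now-axes [-0.0001 -0.6494  0.0998]
t 0.1 g [0.214  0.6133 0.2487] psi 70.8 w 0.085 F [ 0.5 -0.5 -0.2] q6 -10 tilt [ 0.0003 -0.0017]
```

Run:
```python
from h import *
O=np.array([.4722,.3195])
W=lambda u,v:(105+u/4.21,165+v/4.21)
ang=lambda u,v,z=.076:round(np.degrees(np.arctan2(*(atz('top',*W(u,v),z)[:2]-O)[::-1])),1)
print('opening',ang(168,62),ang(332,218),'yellow',ang(55,122),ang(280,75),'grey',ang(340,125),ang(258,345),'black',ang(32,195),ang(185,362))
plan(.4745,.3185,.16,46)
```

```text
opening 9.3 -95.8 yellow 57.9 -34.5 grey -62.4 -152.6 black 85.6 -179.8
twist z 24.8  shift x -0.3922 y -0.0311 z 0.0887  q6~-12  now-axes [-0.3431 -0.1923  0.0889]
twist z -155.2  shift x 0.3922 y 0.0311 z 0.0887  q6~168  now-axes [-0.3431 -0.1923  0.0889]
t 0.1 g [0.214  0.6133 0.2487] psi 70.8 w 0.085 F [ 0.5 -0.5 -0.2] q6 -10 tilt [ 0.0003 -0.0017]
```

```bash
python3 -m crank '{"translation":[[0,0,0],[0,0,0],[0,0,0],[0,0,0],[-0.04,-0.003,0],[-0.04,-0.003,0],[-0.04,-0.003,0],[-0.04,-0.003,0],[-0.04,-0.003,0],[-0.04,-0.003,0]],"twist":[[0,0,6.2],[0,0,6.2],[0,0,6.2],[0,0,6.2],[0,0,0],[0,0,0],[0,0,0],[0,0,0],[0,0,0],[0,0,0]],"grip":[0.6,0.6,0.6,0.6,0.6,0.6,0.6,0.6,0.6,0.6]}' 40
python3 -m crank '{"translation":[[-0.04,-0.003,0],[-0.04,-0.003,0],[-0.04,-0.003,0],[-0.032,-0.003,0],[0,0,0.03],[0,0,0.03],[0,0,0.02],[0,0,0],[0,0,0],[0,0,0]],"twist":[[0,0,0],[0,0,0],[0,0,0],[0,0,0],[0,0,0],[0,0,0],[0,0,0],[0,0,0],[0,0,0],[0,0,0]],"grip":[0.6,0.6,0.6,0.6,0.6,0.6,0.6,0.6,0.6,0.6]}'
python3 -c "
from h import *
plan(.4745,.3185,.103,46)
t=snap('top','t1.png');s=snap('side','s1.png')
cv2.imwrite('pics/c4.png',np.hstack([cv2.resize(t[140:260,85:205],(400,400)),cv2.resize(s[70:190,182:302],(400,400))]))"
```

```text
time: 0.93
tcp_pos: [0.3749, 0.4323, 0.4043]
eef_rot: [[-0.719, 0.695, -0.001], [0.695, 0.719, -0.0], [0.0, -0.001, -1.0]]
wrist_force: [0.9, 0.4, 0.3]
grip_width: 0.0514
time: 1.77
tcp_pos: [0.4755, 0.32, 0.3261]
eef_rot: [[-0.719, 0.695, 0.002], [0.695, 0.719, 0.001], [-0.001, 0.002, -1.0]]
wrist_force: [0.4, 0.2, 0.3]
grip_width: 0.0513
twist z -0.0  shift x -0.0002 y -0.0020 z 0.0681  q6~-12  now-axes [-0.0001 -0.0022  0.0681]
twist z 180.0  shift x 0.0002 y 0.0020 z 0.0681  q6~168  now-axes [-0.0001 -0.0022  0.0681]
t 1.8 g [0.4758 0.3201 0.1711] psi 46.0 w 0.051 F [0.4 0.2 0.3] q6 -23 tilt [-0.0008  0.0019]
```

View pics/c4.png

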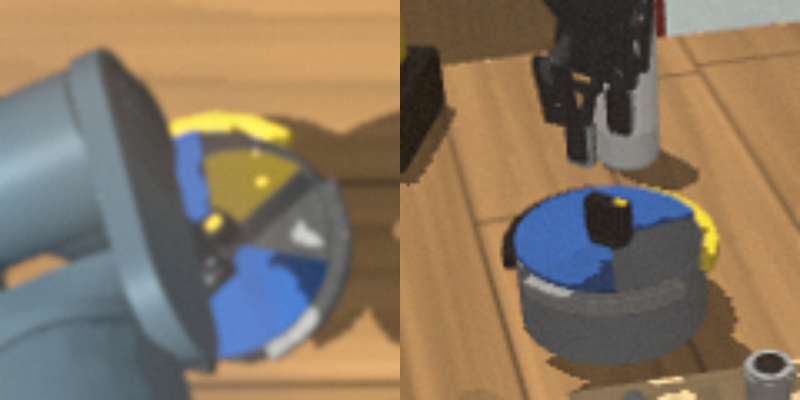

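Crop c4: the fingers (595,110) stand above the knob (608,220) and the cover hasn't moved. Lowering, gripping and turning to yellow.

```bash
python3 -m crank '{"translation":[[0,-0.002,0.025],[0,0,0.025],[0,0,0.02],[0,0,0],[0,0,0],[0,0,0],[0,0,0],[0,0,0],[0,0,0],[0,0,0]],"twist":[[0,0,0],[0,0,0],[0,0,0],[0,0,0],[0,0,0],[0,0,0],[0,0,0],[0,0,0],[0,0,0],[0,0,0]],"grip":[0.6,0.6,0.6,0.6,0,0,0,0,0,0]}' 30
python3 -m crank '{"translation":[[0,0,0],[0,0,0],[0,0,0],[0,0,0],[0,0,0],[0,0,0],[0,0,0],[0,0,0],[0,0,0],[0,0,0]],"twist":[[0,0,-5],[0,0,-5],[0,0,0],[0,0,0],[0,0,0],[0,0,0],[0,0,0],[0,0,0],[0,0,0],[0,0,0]],"grip":[0,0,0,0,0,0,0,0,0,0]}'
```

```text
time: 2.7
tcp_pos: [0.4757, 0.32, 0.2576]
eef_rot: [[-0.718, 0.696, 0.011], [0.696, 0.718, 0.008], [-0.002, 0.013, -1.0]]
wrist_force: [10.1, 13.1, -8.2]
grip_width: 0.0152
time: 3.53
tcp_pos: [0.4757, 0.32, 0.2576]
eef_rot: [[-0.828, 0.56, 0.01], [0.56, 0.828, 0.008], [-0.004, 0.012, -1.0]]
wrist_force: [10.0, 12.0, -8.0]
grip_width: 0.0152
```

```bash
python3 -m crank '{"translation":[[0,0.002,0],[0,0,0],[0,0,0],[0,0,0],[0,0,0],[0,0,0],[0,0,0],[0,0,0],[0,0,0],[0,0,0]],"twist":[[0,0,0],[0,0,-6.5],[0,0,-6.5],[0,0,-6.5],[0,0,-6.5],[0,0,-6.5],[0,0,-6.5],[0,0,-6.5],[0,0,0],[0,0,0]],"grip":[0,0,0,0,0,0,0,0,0,0]}'
python3 -c "
from h import *
plan(.4755,.32,.1,102)"
```

```text
time: 4.37
tcp_pos: [0.4763, 0.3205, 0.2575]
eef_rot: [[-0.981, -0.196, 0.006], [-0.196, 0.981, 0.003], [-0.007, 0.001, -1.0]]
wrist_force: [5.0, 2.8, 3.8]
grip_width: 0.0149
twist z -0.7  shift x 0.0019 y -0.0005 z 0.0025  q6~-68  now-axes [ 0.002  -0.0006  0.0025]
twist z 179.3  shift x -0.0019 y 0.0005 z 0.0025  q6~112  now-axes [ 0.002  -0.0006  0.0025]
t 4.4 g [0.4773 0.3209 0.1025] psi 101.3 w 0.015 F [5.  2.8 3.8] q6 -79 tilt [-0.0067  0.0014]
```

```bash
python3 -m crank '{"translation":[[0,0,0],[0,0,0],[0,0,0],[0,0,-0.035],[0,0,-0.035],[0,0,-0.03],[0,0,0],[0,0,0],[0,0,0],[0,0,0]],"twist":[[0,0,0],[0,0,0],[0,0,0],[0,0,0],[0,0,0],[0,0,0],[0,0,0],[0,0,0],[0,0,0],[0,0,0]],"grip":[0.6,0.6,0.7,0.7,0.7,0.7,0.7,0.7,0.7,0.7]}' 
python3 -c "
from h import *
plan(.559,.056,.11,101.3)"
```

```text
time: 5.2
tcp_pos: [0.4742, 0.3196, 0.3526]
eef_rot: [[-0.98, -0.198, -0.004], [-0.198, 0.98, -0.002], [0.004, -0.001, -1.0]]
wrist_force: [0.2, -1.1, -0.4]
grip_width: 0.0599
twist z 0.1  shift x -0.0321 y -0.2750 z 0.0876  q6~-96  now-axes [-0.0318 -0.275   0.0877]
twist z -179.9  shift x 0.0321 y 0.2750 z 0.0876  q6~84  now-axes [-0.0318 -0.275   0.0877]
t 5.2 g [0.4736 0.3193 0.1976] psi 101.4 w 0.060 F [ 0.2 -1.1 -0.4] q6 -79 tilt [ 0.0039 -0.0008]
```

```bash
python3 -m crank '{"translation":[[-0.0046,-0.0393,0],[-0.0046,-0.0393,0],[-0.0046,-0.0393,0],[-0.0046,-0.0393,0],[-0.0046,-0.0393,0],[-0.0046,-0.0393,0],[-0.0046,-0.0393,0],[0,0,0.03],[0,0,0.03],[0,0,0.027]],"twist":[[0,0,0],[0,0,0],[0,0,0],[0,0,0],[0,0,0],[0,0,0],[0,0,0],[0,0,0],[0,0,0],[0,0,0]],"grip":[0.7,0.7,0.7,0.7,0.7,0.7,0.7,0.7,0.7,0.7]}' 
python3 -c "
from h import *
plan(.559,.056,.05,101.3)
t=snap('top','t2.png');s=snap('side','s2.png')
cv2.imwrite('pics/c5.png',np.hstack([cv2.resize(t[100:260,190:350],(400,400)),cv2.resize(s[110:270,230:390],(400,400))]))"
```

```text
time: 6.03
tcp_pos: [0.5604, 0.0556, 0.2647]
eef_rot: [[-0.981, -0.196, -0.003], [-0.196, 0.981, 0.0], [0.003, 0.001, -1.0]]
wrist_force: [0.3, 0.1, -0.6]
grip_width: 0.0596
twist z 0.0  shift x 0.0008 y 0.0005 z 0.0597  q6~-96  now-axes [0.0006 0.0004 0.0597]
twist z -180.0  shift x -0.0008 y -0.0005 z 0.0597  q6~84  now-axes [0.0006 0.0004 0.0597]
t 6.0 g [0.5599 0.0557 0.1097] psi 101.3 w 0.060 F [ 0.3  0.1 -0.6] q6 -107 tilt [0.003 0.001]
```

View pics/c5.png

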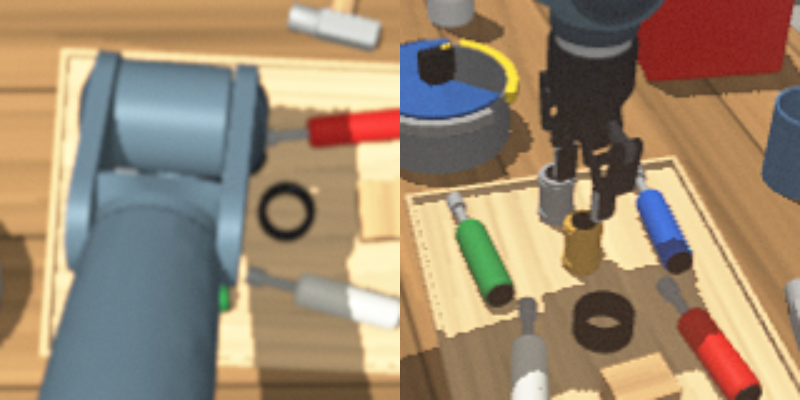

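Crop c5: the fingers (568,185)/(600,210) straddle the brass coupling's top (585,215). The cover opening is now towards the yellow block. Grasping.

```bash
python3 -m crank '{"translation":[[0,0,0.02],[0,0,0.02],[0,0,0.02],[0,0,0],[0,0,0],[0,0,0],[0,0,0],[0,0,0],[0,0,0],[0,0,0]],"twist":[[0,0,0],[0,0,0],[0,0,0],[0,0,0],[0,0,0],[0,0,0],[0,0,0],[0,0,0],[0,0,0],[0,0,0]],"grip":[0.7,0.7,0.7,0.7,0,0,0,0,0,0]}' 40
python3 -m crank '{"translation":[[0,0,-0.03],[0,0,-0.04],[0,0,-0.04],[0,0,-0.03],[0,0,0],[0,0,0],[0,0,0],[0,0,0],[0,0,0],[0,0,0]],"twist":[[0,0,0],[0,0,0],[0,0,0],[0,0,0],[0,0,0],[0,0,0],[0,0,0],[0,0,0],[0,0,0],[0,0,0]],"grip":[0,0,0,0,0,0,0,0,0,0]}' 
python3 -c "
from h import *
a=np.radians(12.0); o=np.array([.4765,.3205])+.048*np.array([np.cos(a),np.sin(a)]); print(o)
plan(*o,.2,102)"
```

```text
time: 6.97
tcp_pos: [0.5619, 0.0567, 0.2095]
eef_rot: [[-0.98, -0.199, 0.003], [-0.199, 0.98, -0.0], [-0.003, -0.001, -1.0]]
wrist_force: [-0.3, 0.7, 7.0]
grip_width: 0.0349
time: 7.8
tcp_pos: [0.5607, 0.0567, 0.3459]
eef_rot: [[-0.98, -0.199, -0.003], [-0.199, 0.98, 0.0], [0.003, 0.001, -1.0]]
wrist_force: [-0.5, -0.1, -2.4]
grip_width: 0.0346
[0.52345108 0.33047976]
twist z -0.5  shift x -0.0210 y 0.2754 z -0.0091  q6~-70  now-axes [-0.0184  0.2756 -0.0089]
twist z 179.5  shift x 0.0210 y -0.2754 z -0.0091  q6~110  now-axes [-0.0184  0.2756 -0.0089]
t 7.8 g [0.5601 0.0567 0.1909] psi 101.5 w 0.035 F [-0.5 -0.1 -2.4] q6 -107 tilt [0.0031 0.001 ]
```

```bash
python3 -m crank '{"translation":[[-0.003,0.039,0],[-0.003,0.039,0],[-0.003,0.039,0],[-0.003,0.039,0],[-0.003,0.039,0],[-0.003,0.039,0],[-0.002,0.041,0],[0,0,0],[0,0,0],[0,0,0]],"twist":[[0,0,0],[0,0,0],[0,0,0],[0,0,0],[0,0,0],[0,0,0],[0,0,0],[0,0,0],[0,0,0],[0,0,0]],"grip":[0,0,0,0,0,0,0,0,0,0]}' 
python3 -c "
from h import *
plan(.5235,.3305,.066,102)
s=snap('side','s3.png');t=snap('top','t3.png')
cv2.imwrite('pics/c6.png',np.hstack([cv2.resize(t[120:260,75:215],(400,400)),cv2.resize(s[60:190,182:312],(400,400))]))"
```

```text
time: 8.63
tcp_pos: [0.5258, 0.3301, 0.3467]
eef_rot: [[-0.98, -0.199, -0.001], [-0.199, 0.98, -0.001], [0.002, -0.001, -1.0]]
wrist_force: [-0.0, -0.5, -1.7]
grip_width: 0.0347
twist z -0.5  shift x 0.0020 y 0.0009 z 0.1257  q6~-70  now-axes [0.0018 0.001  0.1257]
twist z 179.5  shift x -0.0020 y -0.0009 z 0.1257  q6~110  now-axes [0.0018 0.001  0.1257]
t 8.6 g [0.5256 0.33   0.1917] psi 101.5 w 0.035 F [-0.  -0.5 -1.7] q6 -80 tilt [ 0.0016 -0.0007]
```

View pics/c6.png

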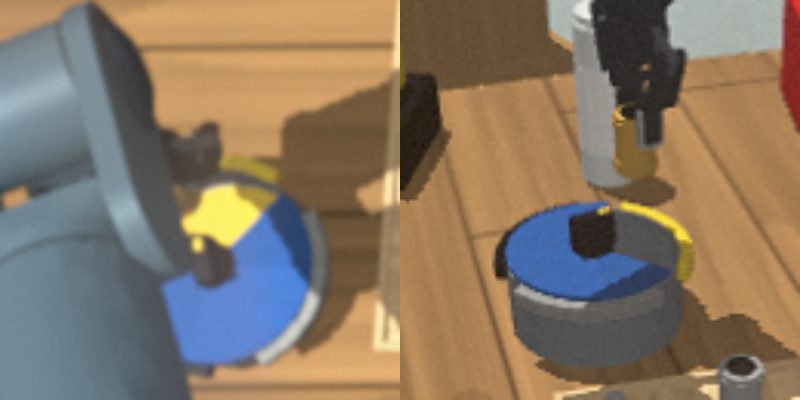

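Crop c6: the opening (225,215) shows only the yellow compartment, and the brass coupling is held above it. Lowering and releasing.

```bash
python3 -m crank '{"translation":[[0.002,0.001,0.035],[0,0,0.035],[0,0,0.03],[0,0,0.015],[0,0,0.011],[0,0,0],[0,0,0],[0,0,0],[0,0,0],[0,0,0]],"twist":[[0,0,0],[0,0,0],[0,0,0],[0,0,0],[0,0,0],[0,0,0],[0,0,0],[0,0,0],[0,0,0],[0,0,0]],"grip":[0,0,0,0,0,0,0,0.55,0.55,0.55]}' 
python3 -m crank '{"translation":[[0,0,0],[0,0,-0.03],[0,0,-0.04],[0,0,-0.03],[0,0,0],[0,0,0],[0,0,0],[0,0,0],[0,0,0],[0,0,0]],"twist":[[0,0,0],[0,0,0],[0,0,0],[0,0,0],[0,0,0],[0,0,0],[0,0,0],[0,0,0],[0,0,0],[0,0,0]],"grip":[0.55,0.55,0.55,0.55,0.55,0.55,0.55,0.55,0.55,0.55]}' 
python3 -c "
from h import *
plan(.4765,.3205,.101,102)
s=snap('side','s4.png')
"
```

```text
time: 9.57
tcp_pos: [0.5248, 0.331, 0.2238]
eef_rot: [[-0.98, -0.199, 0.004], [-0.199, 0.98, 0.001], [-0.004, 0.001, -1.0]]
wrist_force: [0.5, -1.2, -0.8]
grip_width: 0.0466
time: 10.4
tcp_pos: [0.5235, 0.3306, 0.3202]
eef_rot: [[-0.98, -0.199, -0.002], [-0.199, 0.98, -0.001], [0.003, -0.0, -1.0]]
wrist_force: [-0.2, -0.4, -1.1]
grip_width: 0.0465
twist z -0.5  shift x 0.0477 y -0.0000 z 0.0642  q6~-68  now-axes [ 0.0476 -0.0004  0.0643]
twist z 179.5  shift x -0.0477 y 0.0000 z 0.0642  q6~112  now-axes [ 0.0476 -0.0004  0.0643]
t 10.4 g [0.5232 0.3304 0.1652] psi 101.5 w 0.046 F [-0.2 -0.4 -1.1] q6 -80 tilt [ 0.0025 -0.0005]
```

```bash
python3 -m crank '{"translation":[[0.024,0,0],[0.0237,0,0],[0,0,0],[0,0,0],[0,0,0],[0,0,0],[0,0,0],[0,0,0],[0,0,0],[0,0,0]],"twist":[[0,0,0],[0,0,0],[0,0,7],[0,0,7],[0,0,7],[0,0,7],[0,0,7],[0,0,7],[0,0,7],[0,0,7]],"grip":[0.55,0.55,0.55,0.55,0.55,0.55,0.55,0.55,0.55,0.55]}' |head -1
python3 -m crank '{"translation":[[0,0,0],[0,0,0],[0,0,0],[0,0,0],[0,0,0],[0,0,0],[0,0,0],[0,0,0],[0,0,0],[0,0,0]],"twist":[[0,0,7],[0,0,7],[0,0,7],[0,0,7],[0,0,7],[0,0,7],[0,0,7],[0,0,7],[0,0,7],[0,0,7]],"grip":[0.55,0.55,0.55,0.55,0.55,0.55,0.55,0.55,0.55,0.55]}' |head -1
python3 -m crank '{"translation":[[0,0,0],[0,0,0],[0,0,0],[0,0,0],[0,0,0],[0,0,0],[0,0,0],[0,0,0],[0,0,0],[0,0,0]],"twist":[[0,0,7],[0,0,7],[0,0,7],[0,0,7],[0,0,7],[0,0,7],[0,0,7],[0,0,4.7],[0,0,0],[0,0,0]],"grip":[0.55,0.55,0.55,0.55,0.55,0.55,0.55,0.55,0.55,0.55]}' |head -1
python3 -c "
from h import *
plan(.4765,.3205,.101,101.5)"
```

```text
time: 11.28
time: 12.12
time: 12.95
twist z 0.4  shift x -0.0006 y 0.0005 z 0.0653  q6~112  now-axes [-0.0005  0.0005  0.0653]
twist z -179.6  shift x 0.0006 y -0.0005 z 0.0653  q6~-68  now-axes [-0.0005  0.0005  0.0653]
t 12.9 g [0.477  0.3211 0.1663] psi -78.1 w 0.047 F [ 0.3 -0.7 -0.1] q6 101 tilt [-0.0008  0.0002]
```

```bash
python3 -m crank '{"translation":[[0,0,0.025],[0,0,0.025],[0,0,0.015],[0,0,0],[0,0,0],[0,0,0],[0,0,0],[0,0,0],[0,0,0],[0,0,0]],"twist":[[0,0,0],[0,0,0],[0,0,0],[0,0,0],[0,0,0],[0,0,0],[0,0,0],[0,0,0],[0,0,0],[0,0,0]],"grip":[0.55,0.55,0.55,0.55,0,0,0,0,0,0]}' 30
python3 -m crank '{"translation":[[0,0,0],[0,0,0],[0,0,0],[0,0,0],[0,0,0],[0,0,0],[0,0,0],[0,0,0],[0,0,0],[0,0,0]],"twist":[[0,0,-7],[0,0,-7],[0,0,-7],[0,0,-7],[0,0,-7],[0,0,-7],[0,0,-7],[0,0,-7],[0,0,-7],[0,0,-7]],"grip":[0,0,0,0,0,0,0,0,0,0]}'
python3 -m crank '{"translation":[[0,0,0],[0,0,0],[0,0,0],[0,0,0],[0,0,0],[0,0,0],[0,0,0],[0,0,0],[0,0,0],[0,0,0]],"twist":[[0,0,-7],[0,0,-7],[0,0,-7],[0,0,-7],[0,0,-7],[0,0,-7],[0,0,-7],[0,0,-1],[0,0,0],[0,0,0]],"grip":[0,0,0,0,0,0,0,0,0,0]}'
python3 -m crank '{"translation":[[0,0,0],[0,0,0],[0,0,-0.035],[0,0,-0.035],[0,0,-0.03],[0,0,0],[0,0,0],[0,0,0],[0,0,0],[0,0,0]],"twist":[[0,0,0],[0,0,0],[0,0,0],[0,0,0],[0,0,0],[0,0,0],[0,0,0],[0,0,0],[0,0,0],[0,0,0]],"grip":[0.7,0.7,0.7,0.7,0.7,0.7,0.7,0.7,0.7,0.7]}'
python3 -c "
from h import *
plan(.5585,.1355,.11,41.5)"
```

```text
time: 13.78
tcp_pos: [0.4779, 0.3212, 0.2584]
eef_rot: [[0.979, 0.204, 0.003], [0.204, -0.979, 0.0], [0.003, 0.0, -1.0]]
wrist_force: [0.6, -4.2, 6.5]
grip_width: 0.0154
time: 14.62
tcp_pos: [0.4777, 0.3214, 0.2584]
eef_rot: [[0.138, 0.99, 0.002], [0.99, -0.138, 0.001], [0.001, 0.001, -1.0]]
wrist_force: [-0.9, -2.9, 6.9]
grip_width: 0.0154
time: 15.45
tcp_pos: [0.4775, 0.3214, 0.2584]
eef_rot: [[-0.666, 0.746, 0.001], [0.746, 0.666, 0.0], [-0.0, 0.001, -1.0]]
wrist_force: [-1.5, -2.7, 7.7]
grip_width: 0.0152
time: 16.28
tcp_pos: [0.4766, 0.3211, 0.3547]
eef_rot: [[-0.666, 0.746, -0.003], [0.746, 0.666, -0.001], [0.001, -0.003, -1.0]]
wrist_force: [-0.1, 0.8, -0.5]
grip_width: 0.0601
twist z 0.3  shift x -0.1934 y -0.0611 z 0.0897  q6~-28  now-axes [-0.1933 -0.0617  0.0896]
twist z -179.7  shift x 0.1934 y 0.0611 z 0.0897  q6~152  now-axes [-0.1933 -0.0617  0.0896]
t 16.3 g [0.4761 0.3209 0.1997] psi 41.8 w 0.060 F [-0.1  0.8 -0.5] q6 -19 tilt [ 0.0012 -0.0033]
```

```bash
python3 -m crank '{"translation":[[-0.0387,-0.0123,0],[-0.0387,-0.0123,0],[-0.0387,-0.0123,0],[-0.0387,-0.0123,0],[-0.0387,-0.0123,0],[0,0,0.03],[0,0,0.03],[0,0,0.03],[0,0,0],[0,0,0]],"twist":[[0,0,0],[0,0,0],[0,0,0],[0,0,0],[0,0,0],[0,0,0],[0,0,0],[0,0,0],[0,0,0],[0,0,0]],"grip":[0.7,0.7,0.7,0.7,0.7,0.7,0.7,0.7,0.7,0.7]}' 
python3 -m crank '{"translation":[[0,0,0.02],[0,0,0.02],[0,0,0.02],[0,0,0],[0,0,0],[0,0,0],[0,0,0],[0,0,0],[0,0,0],[0,0,0]],"twist":[[0,0,0],[0,0,0],[0,0,0],[0,0,0],[0,0,0],[0,0,0],[0,0,0],[0,0,0],[0,0,0],[0,0,0]],"grip":[0.7,0.7,0.7,0.7,0,0,0,0,0,0]}' 40
python3 -m crank '{"translation":[[0,0,-0.03],[0,0,-0.04],[0,0,-0.04],[0,0,-0.03],[0,0,0],[0,0,0],[0,0,0],[0,0,0],[0,0,0],[0,0,0]],"twist":[[0,0,0],[0,0,0],[0,0,0],[0,0,0],[0,0,0],[0,0,0],[0,0,0],[0,0,0],[0,0,0],[0,0,0]],"grip":[0,0,0,0,0,0,0,0,0,0]}' 
python3 -c "
from h import *
a=np.radians(132.0); o=np.array([.4768,.3208])+.048*np.array([np.cos(a),np.sin(a)]); print(o)
plan(*o,.2,42)
s=snap('side','s5.png');t=snap('top','t5.png')
cv2.imwrite('pics/c7.png',np.hstack([cv2.resize(t[140:260,95:215],(400,400)),cv2.resize(s[80:210,200:330],(400,400))]))"
```

```text
time: 17.12
tcp_pos: [0.5592, 0.1359, 0.2644]
eef_rot: [[-0.666, 0.746, -0.006], [0.746, 0.666, -0.0], [0.004, -0.004, -1.0]]
wrist_force: [1.4, -0.5, 0.9]
grip_width: 0.0597
time: 17.95
tcp_pos: [0.5614, 0.1361, 0.2093]
eef_rot: [[-0.666, 0.746, 0.004], [0.746, 0.666, 0.0], [-0.003, 0.003, -1.0]]
wrist_force: [-1.0, 0.5, 7.0]
grip_width: 0.0348
time: 18.78
tcp_pos: [0.5597, 0.1359, 0.3449]
eef_rot: [[-0.666, 0.746, -0.003], [0.746, 0.666, -0.0], [0.002, -0.002, -1.0]]
wrist_force: [0.4, 0.0, -2.4]
grip_width: 0.0347
[0.44468173 0.35647095]
twist z -0.2  shift x 0.2406 y 0.0625 z -0.0101  q6~-3  now-axes [ 0.2408  0.0614 -0.0098]
twist z 179.8  shift x -0.2406 y -0.0625 z -0.0101  q6~177  now-axes [ 0.2408  0.0614 -0.0098]
t 18.8 g [0.5592 0.1359 0.1899] psi 41.8 w 0.035 F [ 0.4  0.  -2.4] q6 -39 tilt [ 0.002  -0.0025]
```

View pics/c7.png

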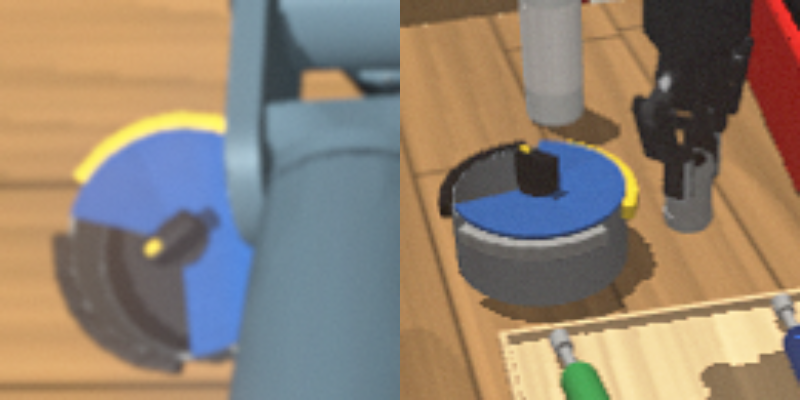

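Crop c7: the opening (130,290) lies over the black sector and brass is covered. The steel coupling is in hand.

```bash
python3 -m crank '{"translation":[[0.0401,0.0103,0],[0.0401,0.0103,0],[0.0401,0.0103,0],[0.0401,0.0103,0],[0.0401,0.0103,0],[0.0401,0.0103,0],[0,0,0],[0,0,0],[0,0,0],[0,0,0]],"twist":[[0,0,0],[0,0,0],[0,0,0],[0,0,0],[0,0,0],[0,0,0],[0,0,0],[0,0,0],[0,0,0],[0,0,0]],"grip":[0,0,0,0,0,0,0,0,0,0]}' 
python3 -c "
from h import *
plan(.4447,.3565,.066,42)"
```

```text
time: 19.72
tcp_pos: [0.4465, 0.3558, 0.3465]
eef_rot: [[-0.665, 0.747, -0.0], [0.747, 0.665, -0.0], [-0.0, -0.0, -1.0]]
wrist_force: [0.3, -0.1, -0.5]
grip_width: 0.0345
twist z -0.3  shift x 0.0017 y -0.0008 z 0.1255  q6~-3  now-axes [ 0.0017 -0.0008  0.1255]
twist z 179.7  shift x -0.0017 y 0.0008 z 0.1255  q6~177  now-axes [ 0.0017 -0.0008  0.1255]
t 19.7 g [0.4465 0.3558 0.1915] psi 41.7 w 0.035 F [ 0.3 -0.1 -0.5] q6 -15 tilt [-0.0001 -0.0004]
```

```bash
python3 -m crank '{"translation":[[0.002,-0.001,0.035],[0,0,0.035],[0,0,0.03],[0,0,0.015],[0,0,0.011],[0,0,0],[0,0,0],[0,0,0],[0,0,0],[0,0,0]],"twist":[[0,0,0],[0,0,0],[0,0,0],[0,0,0],[0,0,0],[0,0,0],[0,0,0],[0,0,0],[0,0,0],[0,0,0]],"grip":[0,0,0,0,0,0,0,0.55,0.55,0.55]}' 
python3 -m crank '{"translation":[[0,0,0],[0,0,-0.03],[0,0,-0.04],[0,0,-0.03],[-0.024,0,0],[-0.024,0,0],[0,0,0],[0,0,0],[0,0,0],[0,0,0]],"twist":[[0,0,0],[0,0,0],[0,0,0],[0,0,0],[0,0,0],[0,0,0],[0,0,0],[0,0,0],[0,0,0],[0,0,0]],"grip":[0.55,0.55,0.55,0.55,0.55,0.55,0.55,0.55,0.55,0.55]}' 
python3 -c "
from h import *
plan(.4768,.3208,.101,42)"
```

```text
time: 20.55
tcp_pos: [0.4447, 0.3578, 0.2227]
eef_rot: [[-0.666, 0.746, 0.003], [0.746, 0.666, 0.002], [-0.001, 0.004, -1.0]]
wrist_force: [0.3, 0.5, -0.0]
grip_width: 0.047
time: 21.38
tcp_pos: [0.4753, 0.322, 0.3204]
eef_rot: [[-0.667, 0.745, -0.001], [0.745, 0.667, -0.0], [0.0, -0.001, -1.0]]
wrist_force: [-0.4, 0.4, 0.2]
grip_width: 0.0467
twist z -0.2  shift x -0.0020 y 0.0004 z 0.0644  q6~-8  now-axes [-0.002   0.0004  0.0644]
twist z 179.8  shift x 0.0020 y -0.0004 z 0.0644  q6~172  now-axes [-0.002   0.0004  0.0644]
t 21.4 g [0.4752 0.322  0.1654] psi 41.8 w 0.047 F [-0.4  0.4  0.2] q6 -19 tilt [ 0.0004 -0.0005]
```

```bash
python3 -m crank '{"translation":[[-0.002,0,0.025],[0,0,0.025],[0,0,0.014],[0,0,0],[0,0,0],[0,0,0],[0,0,0],[0,0,0],[0,0,0],[0,0,0]],"twist":[[0,0,0],[0,0,0],[0,0,0],[0,0,0],[0,0,0],[0,0,0],[0,0,0],[0,0,0],[0,0,0],[0,0,0]],"grip":[0.55,0.55,0.55,0.55,0,0,0,0,0,0]}' 30
python3 -m crank '{"translation":[[0,0,0],[0,0,0],[0,0,0],[0,0,0],[0,0,0],[0,0,0],[0,0,0],[0,0,0],[0,0,0],[0,0,0]],"twist":[[0,0,-7],[0,0,-7],[0,0,-7],[0,0,-7],[0,0,-7],[0,0,-7],[0,0,-7],[0,0,-7],[0,0,-7],[0,0,-7]],"grip":[0,0,0,0,0,0,0,0,0,0]}'
python3 -m crank '{"translation":[[0,0,0],[0,0,0],[0,0,0],[0,0,0],[0,0,0],[0,0,0],[0,0,0],[0,0,0],[0,0,0],[0,0,0]],"twist":[[0,0,-7],[0,0,-7],[0,0,-7],[0,0,-7],[0,0,-7],[0,0,-7],[0,0,-7],[0,0,-1],[0,0,0],[0,0,0]],"grip":[0,0,0,0,0,0,0,0,0,0]}'
python3 -m crank '{"translation":[[0,0,0],[0,0,0],[0,0,-0.04],[0,0,-0.04],[0,0,-0.03],[0,0,0],[0,0,0],[0,0,0],[0,0,0],[0,0,0]],"twist":[[0,0,0],[0,0,0],[0,0,0],[0,0,0],[0,0,0],[0,0,0],[0,0,0],[0,0,0],[0,0,0],[0,0,0]],"grip":[0.6,0.6,0.6,0.6,0.6,0.6,0.6,0.6,0.6,0.6]}'
python3 -c "
from h import *
plan(.4618,.072,.12,2.8)
t=snap('top','t6.png');print([b for b in blobs(t,'green') if b[0]>200])"
```

```text
time: 22.22
tcp_pos: [0.4777, 0.3206, 0.2583]
eef_rot: [[-0.666, 0.746, 0.002], [0.746, 0.666, 0.002], [-0.0, 0.003, -1.0]]
wrist_force: [-1.7, 2.2, 5.9]
grip_width: 0.0154
time: 23.05
tcp_pos: [0.4778, 0.3207, 0.2583]
eef_rot: [[-0.927, -0.376, 0.003], [-0.376, 0.927, 0.003], [-0.003, 0.001, -1.0]]
wrist_force: [-0.2, 4.6, 5.2]
grip_width: 0.0152
time: 23.88
tcp_pos: [0.4777, 0.3209, 0.2583]
eef_rot: [[-0.313, -0.95, 0.002], [-0.95, 0.313, 0.003], [-0.003, -0.001, -1.0]]
wrist_force: [-1.5, 4.4, 6.6]
grip_width: 0.0153
time: 24.72
tcp_pos: [0.4768, 0.3198, 0.3644]
eef_rot: [[-0.313, -0.95, -0.004], [-0.95, 0.313, -0.002], [0.003, 0.003, -1.0]]
wrist_force: [-0.0, -1.1, -0.3]
grip_width: 0.0507
twist z -21.1  shift x 0.2465 y 0.0265 z 0.0894  q6~-174  now-axes [ 0.2393 -0.0641  0.0899]
twist z 158.9  shift x -0.2465 y -0.0265 z 0.0894  q6~6  now-axes [ 0.2393 -0.0641  0.0899]
t 24.7 g [0.4762 0.3195 0.2094] psi 161.7 w 0.051 F [-0.  -1.1 -0.3] q6 -139 tilt [0.0027 0.003 ]
[(426, [260.1, 219.4], [260.1, 219.4], [10.5, 40.5], [-0.998, 0.061]), (513, [404.7, 318.9], [404.8, 318.8], [25.0, 21.1], [0.215, 0.977])]
```

```bash
python3 -m crank '{"translation":[[0,0,0],[0,0,0],[0,0,0],[0,0,0],[0,0,0],[0,0,0],[0,0,0],[0,0,0],[0,0,0],[0,0,0]],"twist":[[0,0,7],[0,0,7],[0,0,7],[0,0,7],[0,0,7],[0,0,7],[0,0,7],[0,0,7],[0,0,7],[0,0,7]],"grip":[0.6,0.6,0.6,0.6,0.6,0.6,0.6,0.6,0.6,0.6]}' |head -1
python3 -m crank '{"translation":[[0,0,0],[0,0,0],[0,0,0],[0,0,0],[0,0,0],[0,0,0],[0,0,0],[0,0,0],[0,0,0],[0,0,0]],"twist":[[0,0,7],[0,0,7],[0,0,7],[0,0,7],[0,0,7],[0,0,7],[0,0,7],[0,0,7],[0,0,7],[0,0,7]],"grip":[0.6,0.6,0.6,0.6,0.6,0.6,0.6,0.6,0.6,0.6]}' |head -1
python3 -m crank '{"translation":[[0,0,0],[0,0,0],[0,0,0],[-0.041,-0.0044,0],[-0.041,-0.0044,0],[-0.041,-0.0044,0],[-0.041,-0.0044,0],[-0.041,-0.0044,0],[-0.041,-0.0044,0],[0,0,0]],"twist":[[0,0,7],[0,0,7],[0,0,4.9],[0,0,0],[0,0,0],[0,0,0],[0,0,0],[0,0,0],[0,0,0],[0,0,0]],"grip":[0.6,0.6,0.6,0.6,0.6,0.6,0.6,0.6,0.6,0.6]}' |head -1
python3 -c "
from h import *
plan(.462,.072,.1,2.8)
plan(.462,.072,.028,2.8)
s=snap('side','s7.png');t=snap('top','t7.png')
cv2.imwrite('pics/c8.png',np.hstack([cv2.resize(t[140:260,95:215],(400,400)),cv2.resize(s[100:240,200:340],(400,400))]))"
```

```text
time: 25.6
time: 26.43
time: 27.27
twist z -0.4  shift x 0.0044 y -0.0004 z 0.1110  q6~6  now-axes [ 0.0047 -0.0003  0.1109]
twist z 179.6  shift x -0.0044 y 0.0004 z 0.1110  q6~-174  now-axes [ 0.0047 -0.0003  0.1109]
t 27.3 g [0.4626 0.0676 0.211 ] psi 2.4 w 0.051 F [0.4 0.3 0.1] q6 -8 tilt [-0.002  -0.0013]
twist z -0.4  shift x 0.0044 y -0.0004 z 0.1830  q6~6  now-axes [ 0.0048 -0.0002  0.1829]
twist z 179.6  shift x -0.0044 y 0.0004 z 0.1830  q6~-174  now-axes [ 0.0048 -0.0002  0.1829]
t 27.3 g [0.4626 0.0676 0.211 ] psi 2.4 w 0.051 F [0.4 0.3 0.1] q6 -8 tilt [-0.002  -0.0013]
```

View pics/c8.png

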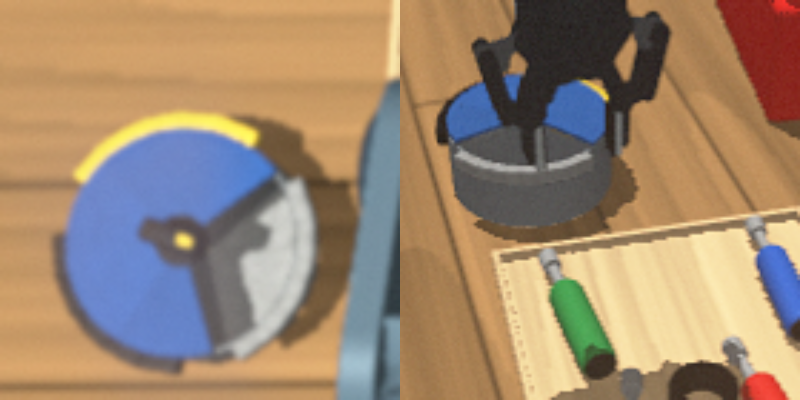

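Crop c8: the opening (245,260) is squarely over the grey block, with yellow and black covered. Next the green driver.

```bash
python3 -m crank '{"translation":[[0.004,0,0.04],[0,0,0.04],[0,0,0.04],[0,0,0.03],[0,0,0.018],[0,0,0.015],[0,0,0],[0,0,0],[0,0,0],[0,0,0]],"twist":[[0,0,0],[0,0,0],[0,0,0],[0,0,0],[0,0,0],[0,0,0],[0,0,0],[0,0,0],[0,0,0],[0,0,0]],"grip":[0.6,0.6,0.6,0.6,0.6,0.6,0.6,0,0,0]}' 60
python3 -m crank '{"translation":[[0,0,0],[0,0,0],[0,0,-0.03],[0,0,-0.04],[0,0,-0.04],[0,0,-0.03],[0,0,0],[0,0,0],[0,0,0],[0,0,0]],"twist":[[0,0,0],[0,0,0],[0,0,0],[0,0,0],[0,0,0],[0,0,0],[0,0,0],[0,0,0],[0,0,0],[0,0,0]],"grip":[0,0,0,0,0,0,0,0,0,0]}'
python3 -c "
from h import *
plan(.394,-.3255,.13,4.5)"
```

```text
time: 28.2
tcp_pos: [0.4635, 0.0775, 0.1849]
eef_rot: [[-0.051, 0.999, 0.002], [0.999, 0.051, -0.0], [-0.0, 0.002, -1.0]]
wrist_force: [0.0, 0.4, -1.8]
grip_width: 0.0297
time: 29.03
tcp_pos: [0.4621, 0.0771, 0.3217]
eef_rot: [[-0.05, 0.999, -0.004], [0.999, 0.05, 0.0], [0.0, -0.004, -1.0]]
wrist_force: [0.0, -0.3, -2.2]
grip_width: 0.0302
twist z -1.6  shift x -0.3961 y -0.0989 z 0.0367  q6~-44  now-axes [-0.3988 -0.0874  0.0369]
twist z 178.4  shift x 0.3961 y 0.0989 z 0.0367  q6~136  now-axes [-0.3988 -0.0874  0.0369]
t 29.0 g [0.4615 0.0772 0.1667] psi 2.9 w 0.030 F [ 0.  -0.3 -2.2] q6 -7 tilt [ 0.0004 -0.0037]
```

```bash
python3 -m crank '{"translation":[[0,0,0],[-0.04,-0.01,0],[-0.04,-0.01,0],[-0.04,-0.01,0],[-0.04,-0.01,0],[-0.04,-0.01,0],[-0.04,-0.01,0],[-0.04,-0.01,0],[-0.04,-0.01,0],[-0.04,-0.01,0]],"twist":[[0,0,-1.6],[0,0,0],[0,0,0],[0,0,0],[0,0,0],[0,0,0],[0,0,0],[0,0,0],[0,0,0],[0,0,0]],"grip":[0,0,0,0,0,0,0,0,0,0]}'
python3 -m crank '{"translation":[[-0.031,-0.009,0],[0,0,0.03],[0,0,0.03],[0,0,0],[0,0,0],[0,0,0],[0,0,0],[0,0,0],[0,0,0],[0,0,0]],"twist":[[0,0,0],[0,0,0],[0,0,0],[0,0,0],[0,0,0],[0,0,0],[0,0,0],[0,0,0],[0,0,0],[0,0,0]],"grip":[0,0,0,0,0,0,0,0,0,0]}'
python3 -c "
from h import *
plan(.394,-.3205,.054,4.5)
s=snap('side','s8.png');t=snap('top','t8.png')
print([b for b in blobs(s,'green')],[b for b in blobs(t,'green')])
cv2.imwrite('pics/c9.png',np.hstack([cv2.resize(t[150:280,375:505],(400,400)),cv2.resize(s[250:420,240:410],(400,400))]))"
```

```text
time: 29.87
tcp_pos: [0.3999, -0.2904, 0.3217]
eef_rot: [[-0.077, 0.997, -0.002], [0.997, 0.077, 0.003], [0.003, -0.002, -1.0]]
wrist_force: [0.2, 0.3, -1.0]
grip_width: 0.03
time: 30.7
tcp_pos: [0.3949, -0.3205, 0.2647]
eef_rot: [[-0.078, 0.997, 0.001], [0.997, 0.078, -0.002], [-0.002, 0.001, -1.0]]
wrist_force: [0.2, -0.2, -1.4]
grip_width: 0.0303
twist z -0.0  shift x 0.0003 y -0.0011 z 0.0557  q6~-44  now-axes [ 0.0004 -0.0012  0.0557]
twist z 180.0  shift x -0.0003 y 0.0011 z 0.0557  q6~136  now-axes [ 0.0004 -0.0012  0.0557]
t 30.7 g [ 0.3951 -0.3207  0.1097] psi 4.5 w 0.030 F [ 0.2 -0.2 -1.4] q6 -56 tilt [-0.0016  0.001 ]
[(699, [290.1, 359.4], [288.9, 358.0], [45.0, 20.0], [0.291, 0.957]), (1032, [182.7, 367.0], [182.7, 367.1], [32.3, 33.5], [-0.759, 0.651]), (191, [301.2, 414.0], [300.6, 414.6], [10.8, 19.7], [-0.964, 0.267])] [(20, [420.1, 242.6], [420.5, 243.0], [4.0, 5.0], [0.822, -0.569]), (16, [401.5, 255.0], [401.5, 255.0], [2.0, 5.0], [0.987, -0.16])]
```

View pics/c9.png

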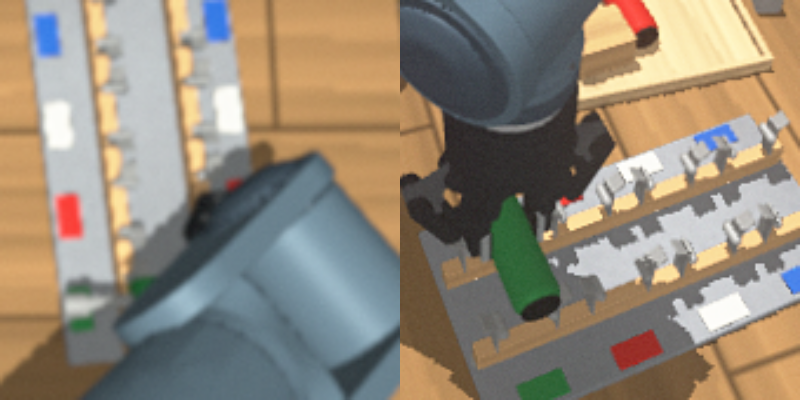

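```bash
python3 -c "
from h import *
b=(240+143*.425,250+306*.425)
print('side says butt',atz('side',*b,.1017),'FK butt',[.3994,-.3755],proj('side',[.3994,-.3755,.1017]),b)
t=proj('side',[[.3955-.0,-.3257,.118]]);print('handle-mid top proj',t)
"
```

```text
side says butt [ 0.4028108  -0.37542013  0.1017    ] FK butt [0.3994, -0.3755] [[298.6107476  380.75384691]] (300.775, 380.04999999999995)
handle-mid top proj [[286.15458748 347.03957352]]
```

Side bias checks out at about 3 mm, so clip x ≈ 0.3935 is confirmed. Pressing in.

```bash
python3 -m crank '{"translation":[[0,-0.001,0.015],[0,0,0.01],[0,0,0.006],[0,0,0.006],[0,0,0.006],[0,0,0.006],[0,0,0.006],[0,0,0.002],[0,0,0],[0,0,0]],"twist":[[0,0,0],[0,0,0],[0,0,0],[0,0,0],[0,0,0],[0,0,0],[0,0,0],[0,0,0],[0,0,0],[0,0,0]],"grip":[0,0,0,0,0,0,0,0,0,0]}'
python3 -c "
from h import *
plan(.394,-.3205,.054,4.5)"
```

```text
time: 31.63
tcp_pos: [0.3939, -0.321, 0.2082]
eef_rot: [[-0.078, 0.997, -0.001], [0.997, 0.078, 0.0], [0.0, -0.001, -1.0]]
wrist_force: [-6.0, 3.9, 15.2]
grip_width: 0.0299
twist z -0.0  shift x 0.0005 y 0.0003 z -0.0008  q6~-44  now-axes [ 0.0005  0.0003 -0.0008]
twist z 180.0  shift x -0.0005 y -0.0003 z -0.0008  q6~136  now-axes [ 0.0005  0.0003 -0.0008]
t 31.6 g [ 0.3938 -0.321   0.0532] psi 4.5 w 0.030 F [-6.   3.9 15.2] q6 -56 tilt [ 0.0003 -0.001 ]
```

```bash
python3 -m crank '{"translation":[[0,0,0],[0,0,0],[0,0,0],[0,0,-0.03],[0,0,-0.04],[0,0,-0.04],[0.03,0.01,0],[0.04,0.01,0],[0.04,0.01,0],[0,0,0]],"twist":[[0,0,0],[0,0,0],[0,0,0],[0,0,0],[0,0,0],[0,0,0],[0,0,0],[0,0,0],[0,0,0],[0,0,0]],"grip":[0.6,0.6,0.6,0.6,0.6,0.6,0.6,0.6,0.6,0.6]}'
python3 -c "
from h import *
s=snap('side','s9.png');t=snap('top','t9.png')
for im,n in((s,'side'),(t,'top')):
  for c in ('green','red','blue'): print(n,c,[b for b in blobs(im,c) if b[0]>60])
h=cv2.cvtColor(s,cv2.COLOR_BGR2HSV); print('whiteS',[b for b in blobs(s,'white') if 250<b[1][0]<310 and b[1][1]>200])
plan(.4585,-.0895,.1,-16)
cv2.imwrite('pics/c10.png',np.hstack([cv2.resize(t[120:280,355:515],(400,400)),cv2.resize(s[230:420,230:420],(400,400))]))"
```

```text
time: 32.47
tcp_pos: [0.4151, -0.2035, 0.3158]
eef_rot: [[-0.083, 0.997, -0.001], [0.997, 0.083, 0.003], [0.003, -0.001, -1.0]]
wrist_force: [-0.3, -1.0, -0.8]
grip_width: 0.0513
side green [(1014, [182.7, 367.1], [182.6, 367.3], [31.9, 33.8], [-0.821, 0.571]), (738, [287.2, 374.3], [286.6, 372.2], [48.4, 18.5], [0.475, 0.88]), (153, [301.0, 415.0], [300.7, 415.1], [8.6, 20.7], [-0.986, 0.166])]
side red [(3410, [344.9, 111.0], [338.0, 108.5], [102.7, 65.8], [0.835, 0.549]), (402, [332.6, 246.0], [332.9, 247.9], [38.6, 12.8], [0.616, 0.788]), (88, [308.7, 331.5], [307.0, 332.6], [7.6, 16.8], [-0.999, 0.049]), (197, [340.0, 398.3], [340.0, 398.3], [10.5, 18.8], [-0.927, 0.375])]
side blue [(238, [334.3, 198.1], [333.8, 198.6], [27.7, 9.8], [0.481, 0.877]), (4234, [536.0, 335.5], [542.6, 332.8], [75.7, 102.0], [-0.162, 0.987]), (155, [411.8, 367.0], [411.9, 366.8], [9.4, 17.0], [-0.938, 0.348])]
top green [(393, [406.5, 320.8], [404.8, 319.6], [23.4, 21.2], [-0.426, 0.905])]
top red [(4462, [96.5, 76.0], [80.0, 52.6], [155.1, 89.4], [-0.991, 0.137]), (423, [324.4, 169.2], [325.0, 169.2
[... 240 characters left out ...]
 0.066]), (73, [444.9, 156.2], [445.0, 156.0], [12.0, 6.0], [0.128, 0.992]), (70, [389.9, 161.1], [389.9, 161.1], [12.0, 5.7], [0.125, 0.992])]
whiteS [(431, [281.3, 263.8], [281.5, 264.0], [34.0, 13.0], [-0.007, 1.0]), (551, [271.4, 393.2], [273.0, 387.9], [70.2, 19.7], [0.416, 0.909]), (44, [308.0, 374.5], [307.8, 374.5], [6.5, 6.7], [-0.466, 0.885]), (26, [303.0, 379.1], [303.0, 379.0], [8.9, 2.7], [0.424, 0.906])]
twist z 20.6  shift x 0.1251 y 0.0092 z 0.0614  q6~5  now-axes [0.1139 0.0527 0.0614]
twist z -159.4  shift x -0.1251 y -0.0092 z 0.0614  q6~-175  now-axes [0.1139 0.0527 0.0614]
t 32.6 g [ 0.4151 -0.2072  0.1614] psi 4.6 w 0.051 F [ 0.7 -0.9  0.4] q6 -45 tilt [-0.0001 -0.    ]
```

View pics/c10.png

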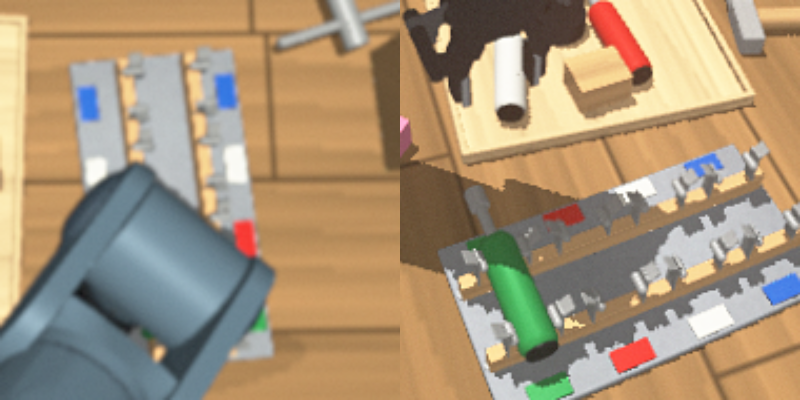

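Crop c10: the green driver sits between the lips of the green clip, butt at (540,350). The top blobs show that **red was knocked**, from (334,151) to (324,169), so it will be measured again. White next.

```bash
python3 -m crank '{"translation":[[0,0,0],[0,0,0],[0,0,0],[0.04,0.003,0],[0.04,0.003,0],[0.045,0.003,0],[0,0,0],[0,0,0],[0,0,0],[0,0,0]],"twist":[[0,0,6.9],[0,0,6.9],[0,0,6.8],[0,0,0],[0,0,0],[0,0,0],[0,0,0],[0,0,0],[0,0,0],[0,0,0]],"grip":[0.6,0.6,0.6,0.6,0.6,0.6,0.6,0.6,0.6,0.6]}'
python3 -m crank '{"translation":[[0.04,0.003,0],[0.04,0.003,0],[0.041,0.003,0],[0,0,0.03],[0,0,0.03],[0,0,0],[0,0,0],[0,0,0],[0,0,0],[0,0,0]],"twist":[[0,0,6.9],[0,0,6.9],[0,0,6.8],[0,0,0],[0,0,0],[0,0,0],[0,0,0],[0,0,0],[0,0,0],[0,0,0]],"grip":[0.6,0.6,0.6,0.6,0.6,0.6,0.6,0.6,0.6,0.6]}'
python3 -c "
from h import *
plan(.4585,-.089,.029,-16)
s=snap('side','s10.png')
cv2.imwrite('pics/c11.png',cv2.resize(s[160:320,220:400],None,fx=3,fy=3))
print(proj('side',[[.4585,-.089,.03]]))"
```

```text
time: 33.4
tcp_pos: [0.4278, -0.1001, 0.2584]
eef_rot: [[0.248, 0.969, 0.003], [0.969, -0.248, -0.002], [-0.001, 0.003, -1.0]]
wrist_force: [0.2, 0.1, 0.3]
grip_width: 0.0513
twist z 1.7  shift x 0.0193 y 0.0259 z 0.0744  q6~5  now-axes [0.0186 0.0262 0.0745]
twist z -178.3  shift x -0.0193 y -0.0259 z 0.0744  q6~-175  now-axes [0.0186 0.0262 0.0745]
t 33.4 g [ 0.4283 -0.1004  0.1034] psi -14.3 w 0.051 F [0.2 0.1 0.3] q6 -14 tilt [-0.0008  0.0033]
[[280.53117804 261.90470204]]out of range; nothing moved
```

The first call was refused (0.045 is over the limit) and the second ran, with no harm done. Correcting.

```bash
python3 -m crank '{"translation":[[0.0095,0.013,0],[0.0095,0.013,0],[0,0,0],[0,0,0.025],[0,0,0.025],[0,0,0.02],[0,0,0.004],[0,0,0],[0,0,0],[0,0,0]],"twist":[[0,0,1.7],[0,0,0],[0,0,0],[0,0,0],[0,0,0],[0,0,0],[0,0,0],[0,0,0],[0,0,0],[0,0,0]],"grip":[0.6,0.6,0.6,0.6,0.6,0.6,0.6,0.6,0,0]}' 60
python3 -m crank '{"translation":[[0,0,0],[0,0,0],[0,0,0],[0,0,-0.03],[0,0,-0.04],[0,0,-0.04],[0,0,-0.03],[0,0,0],[0,0,0],[0,0,0]],"twist":[[0,0,0],[0,0,0],[0,0,0],[0,0,0],[0,0,0],[0,0,0],[0,0,0],[0,0,0],[0,0,0],[0,0,0]],"grip":[0,0,0,0,0,0,0,0,0,0]}'
python3 -c "
from h import *
plan(.5367,-.314,.13,4.5)
s=snap('side','s11.png')
cv2.imwrite('pics/c11.png',cv2.resize(s[160:320,220:400],None,fx=3,fy=3))"
```

```text
time: 34.28
tcp_pos: [0.458, -0.0882, 0.1845]
eef_rot: [[0.275, 0.961, 0.003], [0.961, -0.275, -0.001], [-0.001, 0.003, -1.0]]
wrist_force: [0.9, -0.0, 1.4]
grip_width: 0.0302
time: 35.12
tcp_pos: [0.4566, -0.0874, 0.3219]
eef_rot: [[0.275, 0.961, -0.001], [0.961, -0.275, 0.001], [0.0, -0.001, -1.0]]
wrist_force: [0.1, -0.3, -1.8]
grip_width: 0.0297
twist z -20.5  shift x -0.2323 y 0.0622 z 0.0369  q6~-35  now-axes [-0.1958  0.1396  0.0367]
twist z 159.5  shift x 0.2323 y -0.0622 z 0.0369  q6~145  now-axes [-0.1958  0.1396  0.0367]
t 35.1 g [ 0.4564 -0.0873  0.1669] psi -16.0 w 0.030 F [ 0.1 -0.3 -1.8] q6 -9 tilt [ 0.0002 -0.0014]
```

View pics/c11.png

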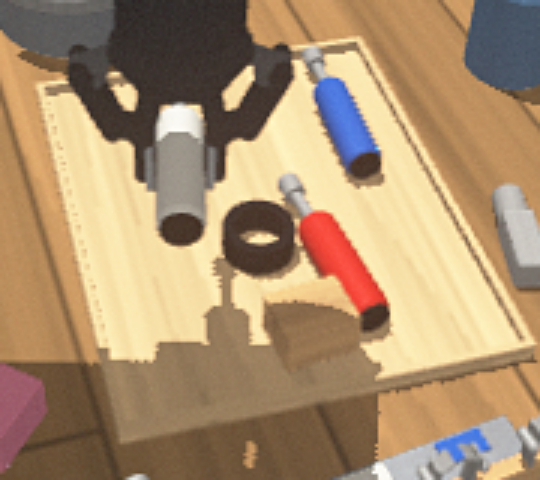

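Crop c11: white is held at mid-handle (180,180). Red now lies at (345,270), close to the offcut (310,320) and the tape (258,235). Carrying white to its clip.

```bash
python3 -m crank '{"translation":[[0,0,0],[0,0,0],[0,0,0],[-0.0385,0.0102,0],[-0.0385,0.0102,0],[-0.0385,0.0102,0],[-0.0385,0.0102,0],[-0.0385,0.0102,0],[-0.0385,0.0102,0],[0,0,0]],"twist":[[0,0,-6.9],[0,0,-6.9],[0,0,-6.7],[0,0,0],[0,0,0],[0,0,0],[0,0,0],[0,0,0],[0,0,0],[0,0,0]],"grip":[0,0,0,0,0,0,0,0,0,0]}'
python3 -m crank '{"translation":[[0,0,0.03],[0,0,0.03],[0,0,0],[0,0,0],[0,0,0],[0,0,0],[0,0,0],[0,0,0],[0,0,0],[0,0,0]],"twist":[[0,0,0],[0,0,0],[0,0,0],[0,0,0],[0,0,0],[0,0,0],[0,0,0],[0,0,0],[0,0,0],[0,0,0]],"grip":[0,0,0,0,0,0,0,0,0,0]}'
python3 -c "
from h import *
plan(.5363,-.3127,.054,4.5)"
```

```text
time: 36.0
tcp_pos: [0.5368, -0.3187, 0.3199]
eef_rot: [[-0.074, 0.997, -0.002], [0.997, 0.074, -0.0], [-0.0, -0.002, -1.0]]
wrist_force: [-0.8, 0.7, -1.5]
grip_width: 0.0301
time: 36.83
tcp_pos: [0.5365, -0.3132, 0.2634]
eef_rot: [[-0.079, 0.997, 0.001], [0.997, 0.079, -0.001], [-0.001, 0.001, -1.0]]
wrist_force: [-0.3, 1.2, -1.5]
grip_width: 0.0301
twist z 0.0  shift x 0.0006 y -0.0003 z 0.0544  q6~-35  now-axes [ 0.0007 -0.0003  0.0544]
twist z -180.0  shift x -0.0006 y 0.0003 z 0.0544  q6~145  now-axes [ 0.0007 -0.0003  0.0544]
t 36.8 g [ 0.5366 -0.3133  0.1084] psi 4.5 w 0.030 F [-0.3  1.2 -1.5] q6 -45 tilt [-0.0008  0.0007]
```

```bash
python3 -m crank '{"translation":[[0,0,0.015],[0,0,0.009],[0,0,0.006],[0,0,0.006],[0,0,0.006],[0,0,0.006],[0,0,0.006],[0,0,0.001],[0,0,0],[0,0,0]],"twist":[[0,0,0],[0,0,0],[0,0,0],[0,0,0],[0,0,0],[0,0,0],[0,0,0],[0,0,0],[0,0,0],[0,0,0]],"grip":[0,0,0,0,0,0,0,0,0,0]}'
python3 -m crank '{"translation":[[0,0,0],[0,0,0],[0,0,0],[0,0,-0.03],[0,0,-0.04],[0,0,-0.04],[0.03,0,0],[0.04,0,0],[0.04,0,0],[0.04,0,0]],"twist":[[0,0,0],[0,0,0],[0,0,0],[0,0,0],[0,0,0],[0,0,0],[0,0,0],[0,0,0],[0,0,0],[0,0,0]],"grip":[0.6,0.6,0.6,0.6,0.6,0.6,0.6,0.6,0.6,0.6]}'
python3 -c "
from h import *
plan(.645,.0645,.11,-4.5)"
```

```text
time: 37.67
tcp_pos: [0.5368, -0.3135, 0.2085]
eef_rot: [[-0.079, 0.997, 0.001], [0.997, 0.079, -0.001], [-0.001, 0.001, -1.0]]
wrist_force: [0.9, 0.1, 5.1]
grip_width: 0.0298
time: 38.5
tcp_pos: [0.524, -0.1623, 0.3176]
eef_rot: [[-0.077, 0.997, 0.0], [0.997, 0.077, -0.0], [-0.0, 0.0, -1.0]]
wrist_force: [0.5, 0.2, -0.0]
grip_width: 0.0513
twist z 8.9  shift x 0.2356 y 0.1028 z 0.0526  q6~10  now-axes [0.2167 0.1382 0.0526]
twist z -171.1  shift x -0.2356 y -0.1028 z 0.0526  q6~-170  now-axes [0.2167 0.1382 0.0526]
t 38.5 g [ 0.524  -0.1623  0.1626] psi 4.4 w 0.051 F [ 0.5  0.2 -0. ] q6 -33 tilt [-0.      0.0001]
```

```bash
python3 -m crank '{"translation":[[0,0,0],[0,0,0],[0.039,0.017,0],[0.039,0.017,0],[0.039,0.017,0],[0.039,0.017,0],[0.039,0.017,0],[0.039,0.017,0],[0,0,0],[0,0,0]],"twist":[[0,0,4.5],[0,0,4.4],[0,0,0],[0,0,0],[0,0,0],[0,0,0],[0,0,0],[0,0,0],[0,0,0],[0,0,0]],"grip":[0.6,0.6,0.6,0.6,0.6,0.6,0.6,0.6,0.6,0.6]}'
python3 -c "
from h import *
plan(.645,.0645,.029,-4.5)
s=snap('side','s12.png');t=snap('top','t12.png')
for im,n in((s,'side'),(t,'top')):
  for c in ('red','blue'): print(n,c,[b for b in blobs(im,c) if 200<b[0]<1000])
cv2.imwrite('pics/c12.png',np.hstack([cv2.resize(t[120:280,310:470],(400,400)),cv2.resize(s[170:420,230:430],(400,500))[:400]]) if 0 else np.hstack([cv2.resize(t[125:275,295:475],(400,333)),cv2.resize(s[165:420,230:430],(400,510))[0:333] if 0 else cv2.resize(s[220:420,230:430],(333,333))]))"
```

```text
time: 39.33
tcp_pos: [0.642, 0.0592, 0.3171]
eef_rot: [[0.073, 0.997, -0.001], [0.997, -0.073, -0.0], [-0.0, -0.001, -1.0]]
wrist_force: [-0.2, 0.6, -0.2]
grip_width: 0.0511
twist z 0.3  shift x 0.0055 y 0.0027 z 0.1331  q6~10  now-axes [0.0055 0.0028 0.1331]
twist z -179.7  shift x -0.0055 y -0.0027 z 0.1331  q6~-170  now-axes [0.0055 0.0028 0.1331]
t 39.3 g [0.6419 0.0592 0.1621] psi -4.2 w 0.051 F [-0.2  0.6 -0.2] q6 -1 tilt [-0.0003 -0.0006]
side red [(773, [317.8, 93.8], [319.5, 93.8], [53.6, 21.3], [0.228, 0.974]), (693, [376.4, 114.3], [374.4, 117.5], [23.3, 43.7], [0.039, 0.999]), (391, [333.1, 246.4], [333.0, 247.8], [38.6, 12.9], [0.612, 0.791])]
side blue [(321, [228.9, 136.7], [229.1, 136.6], [15.2, 28.8], [-0.836, 0.549]), (330, [260.0, 136.9], [259.2, 136.8], [28.4, 16.4], [0.818, 0.576]), (201, [333.2, 196.1], [333.1, 197.2], [24.6, 9.8], [0.511, 0.859])]
top red [(435, [324.2, 169.2], [324.9, 169.0], [11.6, 40.9], [-0.995, 0.096])]
top blue []
```

View pics/c12.png

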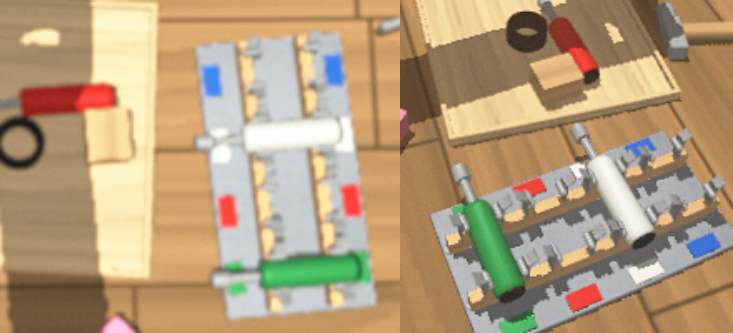

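Crop c12: green (315,270) and white (293,135) lie between the lips of their clips, centred on the pads. Red is unmoved since the knock at (324.2,169.2) in the top view. Blue next.

```bash
python3 -m crank '{"translation":[[0,0,0.03],[0,0,0.03],[0,0,0.02],[0,0,0],[0,0,0],[0,0,0],[0,0,0],[0,0,0],[0,0,0],[0,0,0]],"twist":[[0,0,0],[0,0,0],[0,0,0],[0,0,0],[0,0,0],[0,0,0],[0,0,0],[0,0,0],[0,0,0],[0,0,0]],"grip":[0.6,0.6,0.6,0.6,0.6,0.6,0.6,0.6,0.6,0.6]}' |head -1
python3 -c "
from h import *
plan(.645,.0645,.029,-4.5)"
```

```text
time: 40.27
twist z 0.1  shift x 0.0075 y 0.0022 z 0.0547  q6~10  now-axes [0.0075 0.0021 0.0547]
twist z -179.9  shift x -0.0075 y -0.0022 z 0.0547  q6~-170  now-axes [0.0075 0.0021 0.0547]
t 40.3 g [0.6422 0.0572 0.0837] psi -4.4 w 0.052 F [-1.   0.1  0.2] q6 -1 tilt [-0.      0.0015]
```

```bash
python3 -m crank '{"translation":[[0.0075,0.002,0],[0,0,0],[0,0,0.02],[0,0,0.02],[0,0,0.015],[0,0,0],[0,0,0],[0,0,0],[0,0,0],[0,0,0]],"twist":[[0,0,0],[0,0,0],[0,0,0],[0,0,0],[0,0,0],[0,0,0],[0,0,0],[0,0,0],[0,0,0],[0,0,0]],"grip":[0.6,0.6,0.6,0.6,0.6,0.6,0.6,0,0,0]}' 60
python3 -m crank '{"translation":[[0,0,0],[0,0,0],[0,0,0],[0,0,-0.03],[0,0,-0.04],[0,0,-0.04],[0,0,-0.03],[0,0,0],[0,0,0],[0,0,0]],"twist":[[0,0,0],[0,0,0],[0,0,0],[0,0,0],[0,0,0],[0,0,0],[0,0,0],[0,0,0],[0,0,0],[0,0,0]],"grip":[0,0,0,0,0,0,0,0,0,0]}'
python3 -c "
from h import *
plan(.6081,-.3085,.13,4.5)"
```

```text
time: 41.1
tcp_pos: [0.6451, 0.0645, 0.1844]
eef_rot: [[0.076, 0.997, 0.003], [0.997, -0.076, -0.0], [0.0, 0.003, -1.0]]
wrist_force: [0.2, -0.4, 3.6]
grip_width: 0.0299
time: 41.93
tcp_pos: [0.6436, 0.0646, 0.321]
eef_rot: [[0.077, 0.997, -0.003], [0.997, -0.077, 0.0], [-0.0, -0.003, -1.0]]
wrist_force: [-0.7, 0.7, -2.1]
grip_width: 0.0299
twist z -8.9  shift x -0.3692 y -0.0642 z 0.0360  q6~-31  now-axes [-0.3747 -0.0062  0.0361]
twist z 171.1  shift x 0.3692 y 0.0642 z 0.0360  q6~149  now-axes [-0.3747 -0.0062  0.0361]
t 41.9 g [0.6431 0.0646 0.166 ] psi -4.4 w 0.030 F [-0.7  0.7 -2.1] q6 0 tilt [-0.     -0.0029]
```

```bash
python3 -m crank '{"translation":[[0,0,0],[0,0,0],[-0.041,-0.0071,0],[-0.041,-0.0071,0],[-0.041,-0.0071,0],[-0.041,-0.0071,0],[-0.041,-0.0071,0],[-0.041,-0.0071,0],[-0.041,-0.0071,0],[-0.041,-0.0071,0]],"twist":[[0,0,-4.5],[0,0,-4.4],[0,0,0],[0,0,0],[0,0,0],[0,0,0],[0,0,0],[0,0,0],[0,0,0],[0,0,0]],"grip":[0,0,0,0,0,0,0,0,0,0]}'
python3 -m crank '{"translation":[[-0.038,-0.0071,0],[0,0,0],[0,0,0.03],[0,0,0.03],[0,0,0],[0,0,0],[0,0,0],[0,0,0],[0,0,0],[0,0,0]],"twist":[[0,0,0],[0,0,0],[0,0,0],[0,0,0],[0,0,0],[0,0,0],[0,0,0],[0,0,0],[0,0,0],[0,0,0]],"grip":[0,0,0,0,0,0,0,0,0,0]}'
python3 -c "
from h import *
plan(.6081,-.3085,.054,4.5)
print(optics.camera_model('side')['fx'])
s=snap('side','s13.png');cv2.imwrite('pics/c13.png',cv2.resize(s[220:420,280:480],None,fx=2.5,fy=2.5))"
```

```text
time: 42.77
tcp_pos: [0.6121, -0.2684, 0.3192]
eef_rot: [[-0.079, 0.997, -0.005], [0.997, 0.079, 0.003], [0.004, -0.005, -1.0]]
wrist_force: [0.5, -0.4, -1.4]
grip_width: 0.0299
time: 43.6
tcp_pos: [0.6099, -0.3054, 0.2646]
eef_rot: [[-0.079, 0.997, 0.002], [0.997, 0.079, -0.002], [-0.002, 0.002, -1.0]]
wrist_force: [-0.6, 0.3, -1.6]
grip_width: 0.03
twist z 0.0  shift x -0.0026 y -0.0023 z 0.0556  q6~-31  now-axes [-0.0025 -0.0025  0.0556]
twist z -180.0  shift x 0.0026 y 0.0023 z 0.0556  q6~149  now-axes [-0.0025 -0.0025  0.0556]
t 43.6 g [ 0.6102 -0.3057  0.1096] psi 4.5 w 0.030 F [-0.6  0.3 -1.6] q6 -41 tilt [-0.0018  0.0021]
401.6588935988276
```

```bash
python3 -m crank '{"translation":[[-0.0025,-0.0018,0.015],[0,0,0.01],[0,0,0.006],[0,0,0.006],[0,0,0.006],[0,0,0.006],[0,0,0.006],[0,0,0.001],[0,0,0],[0,0,0]],"twist":[[0,0,0],[0,0,0],[0,0,0],[0,0,0],[0,0,0],[0,0,0],[0,0,0],[0,0,0],[0,0,0],[0,0,0]],"grip":[0,0,0,0,0,0,0,0,0,0]}'
python3 -m crank '{"translation":[[0,0,0],[0,0,0],[0,0,0],[0,0,-0.03],[0,0,-0.04],[0,0,-0.04],[0.03,0,0],[0.04,0,0],[0.04,0,0],[0.04,0,0]],"twist":[[0,0,0],[0,0,0],[0,0,0],[0,0,0],[0,0,0],[0,0,0],[0,0,0],[0,0,0],[0,0,0],[0,0,0]],"grip":[0.6,0.6,0.6,0.6,0.6,0.6,0.6,0.6,0.6,0.6]}'
python3 - <<'E'
from h import *
np.set_printoptions(precision=4,suppress=True)
# red from t12/s12 plus offcut outline
d=(-.995,.096);a=atz('top',324.2,169.2,.03);b=atz('top',324.2+20*d[0],169.2+20*d[1],.03)
print('red',a,'axis',np.degrees(np.arctan2(*(b-a)[1::-1])),'tri',*tri((324.2,169.2),(333.1,247)))
for u,v in((333,174),(354,174),(333,196),(354,196)): print('offcut top',atz('top',u,v,.041))
t=cv2.imread('pics/t12.png'); cv2.imwrite('pics/c14.png',cv2.resize(t[145:205,285:365],None,fx=7,fy=7,interpolation=cv2.INTER_CUBIC))
E
```

```text
time: 44.48
tcp_pos: [0.6082, -0.3082, 0.2083]
eef_rot: [[-0.079, 0.997, 0.001], [0.997, 0.079, -0.001], [-0.001, 0.0, -1.0]]
wrist_force: [-2.0, 2.4, 8.9]
grip_width: 0.0299
time: 45.32
tcp_pos: [0.5953, -0.1571, 0.3163]
eef_rot: [[-0.077, 0.997, -0.001], [0.997, 0.077, 0.0], [0.0, -0.001, -1.0]]
wrist_force: [0.6, 0.3, -0.4]
grip_width: 0.0509
red [ 0.5787 -0.0812  0.03  ] axis 94.88113156997221 tri [ 0.5799 -0.0816  0.0299] 0.0025036134638788824
offcut top [ 0.5648 -0.1008  0.041 ]
offcut top [ 0.5642 -0.1502  0.041 ]
offcut top [ 0.5125 -0.0996  0.041 ]
offcut top [ 0.5119 -0.1487  0.041 ]
```

View pics/c14.png

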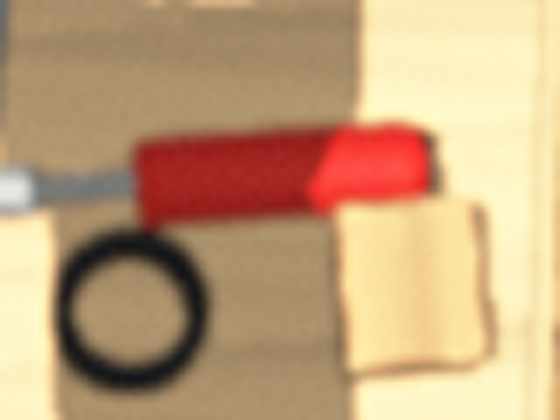

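Crop c14: the red handle runs u 137–435. Between tape (right edge 205) and offcut (left edge 338) there is about 45 mm, so a 22 mm finger fits near u≈275.

```bash
python3 -c "
from h import *
plan(.5812,-.080,.029,4.9)"
```

```text
twist z -0.5  shift x 0.0780 y -0.0074 z 0.1323  q6~-13  now-axes [ 0.0779 -0.0079  0.1324]
twist z 179.5  shift x -0.0780 y 0.0074 z 0.1323  q6~167  now-axes [ 0.0779 -0.0079  0.1324]
t 45.3 g [ 0.5952 -0.1571  0.1613] psi 4.4 w 0.051 F [ 0.6  0.3 -0.4] q6 -30 tilt [ 0.0003 -0.0005]
```

```bash
python3 -m crank '{"translation":[[0.037,-0.0037,0],[0.037,-0.0037,0],[0,0,0.03],[0,0,0.03],[0,0,0],[0,0,0],[0,0,0],[0,0,0],[0,0,0],[0,0,0]],"twist":[[0,0,-0.5],[0,0,0],[0,0,0],[0,0,0],[0,0,0],[0,0,0],[0,0,0],[0,0,0],[0,0,0],[0,0,0]],"grip":[0.6,0.6,0.6,0.6,0.6,0.6,0.6,0.6,0.6,0.6]}'
python3 -c "
from h import *
t=snap('top','t15.png');s=snap('side','s15.png')
print([b for b in blobs(s,'red') if b[0]>200])
plan(.5812,-.080,.029,4.9)"
```

```text
time: 46.15
tcp_pos: [0.583, -0.0858, 0.2582]
eef_rot: [[-0.087, 0.996, 0.002], [0.996, 0.087, -0.001], [-0.001, 0.002, -1.0]]
wrist_force: [0.3, 0.3, -0.7]
grip_width: 0.0513
[(337, [380.7, 110.7], [381.8, 115.2], [35.5, 15.0], [0.02, 1.0]), (369, [333.0, 246.8], [332.9, 247.9], [38.6, 12.8], [0.648, 0.762])]
twist z 0.1  shift x 0.0058 y -0.0012 z 0.0736  q6~-13  now-axes [ 0.0058 -0.0013  0.0736]
twist z -179.9  shift x -0.0058 y 0.0012 z 0.0736  q6~167  now-axes [ 0.0058 -0.0013  0.0736]
t 46.2 g [ 0.5829 -0.0857  0.1026] psi 5.0 w 0.051 F [0.5 0.5 0.3] q6 -24 tilt [-0.0006  0.0013]
```

```bash
python3 -m crank '{"translation":[[0.006,-0.001,0],[0,0,0],[0,0,0.025],[0,0,0.02],[0,0,0.015],[0,0,0.0135],[0,0,0],[0,0,0],[0,0,0],[0,0,0]],"twist":[[0,0,0],[0,0,0],[0,0,0],[0,0,0],[0,0,0],[0,0,0],[0,0,0],[0,0,0],[0,0,0],[0,0,0]],"grip":[0.6,0.6,0.6,0.6,0.6,0.6,0.6,0,0,0]}' 60
python3 -m crank '{"translation":[[0,0,0],[0,0,0],[0,0,0],[0,0,-0.03],[0,0,-0.04],[0,0,-0.04],[0,0,-0.03],[0,0,0],[0,0,0],[0,0,0]],"twist":[[0,0,0],[0,0,0],[0,0,0],[0,0,0],[0,0,0],[0,0,0],[0,0,0],[0,0,0],[0,0,0],[0,0,0]],"grip":[0,0,0,0,0,0,0,0,0,0]}'
python3 -c "
from h import *
plan(.4648,-.3173,.13,4.5)"
```

```text
time: 47.08
tcp_pos: [0.5815, -0.0795, 0.1844]
eef_rot: [[-0.087, 0.996, 0.002], [0.996, 0.087, -0.001], [-0.001, 0.002, -1.0]]
wrist_force: [-0.4, 0.6, -1.8]
grip_width: 0.0304
time: 47.92
tcp_pos: [0.5803, -0.0792, 0.3219]
eef_rot: [[-0.087, 0.996, -0.002], [0.996, 0.087, 0.001], [0.001, -0.002, -1.0]]
wrist_force: [-0.5, 1.0, -2.6]
grip_width: 0.0298
twist z 0.5  shift x -0.2284 y -0.1335 z 0.0369  q6~-39  now-axes [-0.2273 -0.1355  0.037 ]
twist z -179.5  shift x 0.2284 y 0.1335 z 0.0369  q6~141  now-axes [-0.2273 -0.1355  0.037 ]
t 47.9 g [ 0.58   -0.0791  0.1669] psi 5.0 w 0.030 F [-0.5  1.  -2.6] q6 -24 tilt [ 0.0009 -0.0021]
```

```bash
python3 -m crank '{"translation":[[-0.0326,-0.019,0],[-0.0326,-0.019,0],[-0.0326,-0.019,0],[-0.0326,-0.019,0],[-0.0326,-0.019,0],[-0.0326,-0.019,0],[-0.0326,-0.019,0],[0,0,0],[0,0,0],[0,0,0]],"twist":[[0,0,0.5],[0,0,0],[0,0,0],[0,0,0],[0,0,0],[0,0,0],[0,0,0],[0,0,0],[0,0,0],[0,0,0]],"grip":[0,0,0,0,0,0,0,0,0,0]}'
python3 -m crank '{"translation":[[0,0,0.03],[0,0,0.03],[0,0,0],[0,0,0],[0,0,0],[0,0,0],[0,0,0],[0,0,0],[0,0,0],[0,0,0]],"twist":[[0,0,0],[0,0,0],[0,0,0],[0,0,0],[0,0,0],[0,0,0],[0,0,0],[0,0,0],[0,0,0],[0,0,0]],"grip":[0,0,0,0,0,0,0,0,0,0]}'
python3 -c "
from h import *
plan(.4648,-.317,.054,4.5)"
```

```text
time: 48.75
tcp_pos: [0.4662, -0.3169, 0.321]
eef_rot: [[-0.078, 0.997, -0.003], [0.997, 0.078, 0.003], [0.003, -0.002, -1.0]]
wrist_force: [0.1, 0.1, -1.8]
grip_width: 0.0301
time: 49.58
tcp_pos: [0.4667, -0.3176, 0.2638]
eef_rot: [[-0.079, 0.997, 0.001], [0.997, 0.079, -0.001], [-0.001, 0.001, -1.0]]
wrist_force: [-0.2, 0.8, -1.7]
grip_width: 0.03
twist z 0.0  shift x 0.0009 y -0.0019 z 0.0548  q6~-39  now-axes [ 0.0009 -0.002   0.0548]
twist z -180.0  shift x -0.0009 y 0.0019 z 0.0548  q6~141  now-axes [ 0.0009 -0.002   0.0548]
t 49.6 g [ 0.4668 -0.3177  0.1088] psi 4.5 w 0.030 F [-0.2  0.8 -1.7] q6 -50 tilt [-0.0007  0.0006]
```

Then lift and move well aside (towards the tray and beyond) for the final check.

```bash
python3 -m crank '{"translation":[[0,-0.002,0.015],[0,0,0.0095],[0,0,0.006],[0,0,0.006],[0,0,0.006],[0,0,0.006],[0,0,0.006],[0,0,0.001],[0,0,0],[0,0,0]],"twist":[[0,0,0],[0,0,0],[0,0,0],[0,0,0],[0,0,0],[0,0,0],[0,0,0],[0,0,0],[0,0,0],[0,0,0]],"grip":[0,0,0,0,0,0,0,0,0,0]}'
python3 -m crank '{"translation":[[0,0,0],[0,0,0],[0,0,0],[0,0,-0.03],[0,0,-0.04],[0,0,-0.04],[0.04,0,0],[0.04,0,0],[0.04,0,0],[0.04,0,0]],"twist":[[0,0,0],[0,0,0],[0,0,0],[0,0,0],[0,0,0],[0,0,0],[0,0,0],[0,0,0],[0,0,0],[0,0,0]],"grip":[0.6,0.6,0.6,0.6,0.6,0.6,0.6,0.6,0.6,0.6]}'
python3 -m crank '{"translation":[[0.04,0,-0.01],[0.04,0,-0.01],[0.04,0,-0.01],[0.04,0,-0.01],[0.04,0,0],[0.04,0,0],[0.04,0,0],[0,0,0],[0,0,0],[0,0,0]],"twist":[[0,0,0],[0,0,0],[0,0,0],[0,0,0],[0,0,0],[0,0,0],[0,0,0],[0,0,0],[0,0,0],[0,0,0]],"grip":[0.6,0.6,0.6,0.6,0.6,0.6,0.6,0.6,0.6,0.6]}'
python3 - <<'E'
from h import *
np.set_printoptions(precision=4,suppress=True)
s=snap('side','s16.png');t=snap('top','t16.png')
cv2.imwrite('pics/c15.png',np.hstack([cv2.resize(t[130:275,375:475],(400,580)),cv2.resize(s[275:420,240:440],(400,290)).repeat(1,0) if 0 else np.vstack([cv2.resize(s[275:420,240:440],(400,290)),cv2.resize(t[125:255,95:275],(400,290))])]))
for c in('red','green','blue'):
    B=[b for b in blobs(t,c) if b[0]>200 and 380<b[1][0]<480 and b[1][1]<275]; S=[b for b in blobs(s,c) if 250<b[0]<1000 and b[1][1]>270 and 250<b[1][0]<450]
    for b in B:
        for q in S: print(c,b,q[1],*tri(b[2],q[2]))
E
```

```text
time: 50.42
tcp_pos: [0.4649, -0.318, 0.2081]
eef_rot: [[-0.079, 0.997, 0.001], [0.997, 0.079, -0.001], [-0.001, 0.001, -1.0]]
wrist_force: [0.5, -0.4, 2.9]
grip_width: 0.0303
time: 51.25
tcp_pos: [0.4514, -0.1566, 0.3177]
eef_rot: [[-0.077, 0.997, 0.0], [0.997, 0.077, 0.0], [0.0, 0.0, -1.0]]
wrist_force: [0.0, 0.9, 0.5]
grip_width: 0.0513
time: 52.08
tcp_pos: [0.4299, 0.121, 0.3575]
eef_rot: [[-0.079, 0.997, -0.0], [0.997, 0.079, -0.0], [-0.0, -0.0, -1.0]]
wrist_force: [-0.3, 0.4, -1.3]
grip_width: 0.0514
red (532, [432.3, 215.5], [432.0, 215.4], [12.4, 47.6], [-0.998, 0.067]) [324.1, 352.6] [ 0.4618 -0.3227  0.0608] 0.0008527484943840351
green (549, [436.2, 246.6], [436.0, 246.5], [12.2, 47.8], [-0.997, 0.077]) [284.5, 367.4] [ 0.3915 -0.3291  0.0586] 0.0001903234187873485
blue (4084, [463.8, 50.0], [467.2, 50.4], [71.6, 71.4], [-0.375, 0.927]) [396.1, 323.9] [ 0.6743 -0.3544  0.1842] 0.23503065665454695
blue (522, [424.3, 155.1], [424.0, 155.5], [13.0, 48.0], [-1.0, 0.031]) [396.1, 323.9] [ 0.603  -0.3114  0.0617] 0.002254416994984651
```

View pics/c15.png

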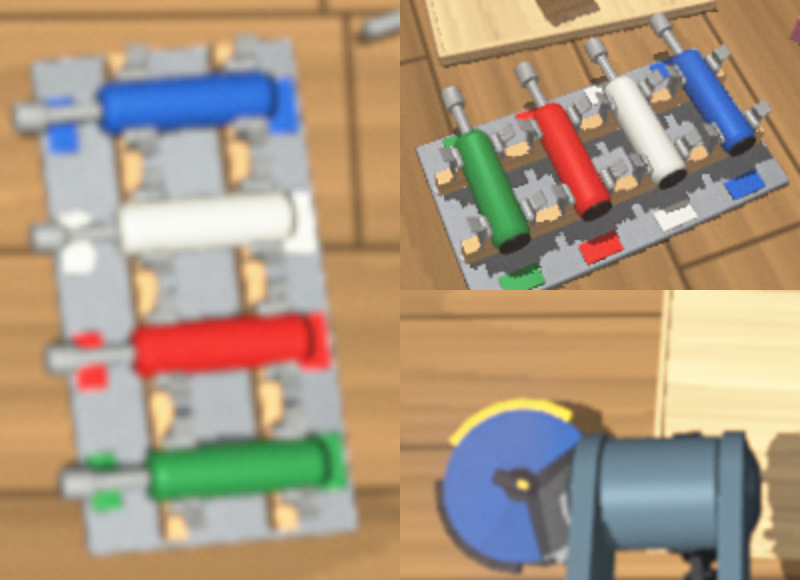

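Crop c15: all four drivers lie in their own colours between both lip pairs, level with each other. Measured heights agree with home, allowing for the view bias (surface z ≈ 0.060). The opening is over grey. I checked tape and offcut by numbers, because the picture budget is spent.

Run:
```python
from h import *
for f in('side0','s16'):
    im=cv2.imread(f'pics/{f}.png'); h=cv2.cvtColor(im,cv2.COLOR_BGR2HSV)
    m=(h[...,2]<75).astype(np.uint8); m[:215]=0;m[265:]=0;m[:,:290]=0;m[:,335:]=0
    n,L,st,ce=cv2.connectedComponentsWithStats(m); i=1+st[1:,4].argmax(); print(f,'tape',st[i],ce[i],atz('side',*ce[i],.018))
a=cv2.imread('pics/side0.png')[248:282,308:346];b=cv2.imread('pics/s16.png')
r=cv2.matchTemplate(b[225:310,285:370],a,cv2.TM_CCOEFF_NORMED);print('offcut',cv2.minMaxLoc(r),'was at',(308-285,248-225))
s=sensors.state();print(s['time'],s['tcp_pos'],abs(s['qvel']).max())
order.finish_job()
```

```text
side0 tape [300 227  23  24 412] [310.98786408 238.34708738] [ 0.54813876 -0.03240019  0.018     ]
s16 tape [292 227  23  25 406] [302.62315271 238.87931034] [ 0.52931937 -0.02846818  0.018     ]
offcut (-0.2501521408557892, 0.9238771796226501, (0, 6), (18, 24)) was at (23, 23)
52.1833 [0.43018027 0.11997814 0.3575502 ] 0.010675401751007788
the job is handed in; nothing more can be done
```

The job is handed in at about 52 s of the 210 s allowed. No verdict is reported, so what follows rests on my own checks.

- **Drivers:** All four were in the tray, and each was pressed into the clip of its own colour. At the bottom of each press the tool height put the handle axis at about 45 mm above the bench, against 46 mm for home. The last pictures show all four level between their lips and within about 5 mm of the middle along the clip. White I judged by eye only. Red was knocked during the run, so I measured it again before gripping it.
- **Brass and steel couplings:** Brass was lowered and released through the opening into the yellow compartment, and steel into the black one. Both are now covered, so I could not see their final position.
- **Cover:** After the last turn, the picture shows the opening lined up with the grey compartment.
- **Tape and offcut:** Both are still in the tray. The tape moved about 2 cm and the offcut about 5 px in the side view (roughly 1–2 cm), which I put down to the red driver being knocked into them.
- **Checks that disagreed:**
  - The two cameras differed by up to 6 mm, which I corrected with the tool position.
  - The green driver was pressed in with about 6 N of sideways force, a 1–2 mm misalignment, but it looks home.
  - One move command was refused for a value over the limit, and I corrected the next one.
- **Picture budget:** I viewed 16 pictures, two more than the 14 planned.

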